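# Strip the scrub tester after a run

### The arm

A 6-joint arm with a two-finger parallel gripper is mounted at the origin on the work surface. World frame = base frame: x ahead of the robot, y to its left, z up, the work surface at z = 0. Lengths are in m, angles in rad, forces in N, time in s.
With the tool pointing down it reaches from about 0.225 to 0.875 m from the base axis. Payload 3.4 kg.
Tool frame: the origin (TCP) lies between the finger pads; the fingertips stand 8 mm ahead of it and the grasp point (between the pads) lies 11 mm behind it; z points along the fingers, y is the line along which they close (so a half turn about z gives the same grasp; the last joint's range is limited). The gripper opens to 85 mm and grips with 20 to 120 N. Pads are 22 mm wide; open, the fingers measure 114 mm over their backs; the gripper's body (76 mm by 85 mm) begins 54 mm behind the grasp point. The pads swing forward as they close: fully open they stand 13 mm farther back than shut.
Start: joints at [1.065, 0.276, 1.505, -0, 1.361, -0.121], TCP at [0.216, 0.533, 0.239] pointing down, gripper open.
Joint ranges: [-2.89, 2.89], [-0.75, 2.08], [0.22, 2.7], [-1.18, 4.32], [0.11, 2.71], [-2.7, 2.7]. Speed limits (rad/s): [2.57, 2.57, 3.14, 3.14, 3.14, 3.14].

### API

Orientations are given as a unit quaternion [w, x, y, z].
In Python, from rig import manip, optics, finder gives the robot as it stands.
- The arm moves only by the tool servo_tool, never from a script. Its argument "increments" is a list of rows, each a list of 7 numbers: the shift along the tool's x, y, z in cm, then the turn, a rotation vector about the tool's x, y, z in degrees, then the closure, from -1 (fully open) to 1 (shut). In form: [[x, y, z, rx, ry, rz, gripper], ...]. A call has exactly 5 rows; each row shifts and turns the commanded pose from where the row before left it, along the tool's axes as they then stand; what a row does not reach is not made up. A row lasts 1/10 s, in which the tool goes at most 50 mm and 8.59 degrees, less where a joint would pass 70% of its speed; a pose out of reach is approached as far as the arm can. A call is refused whole if a number of a shift passes 5 or a number of a turn 8.59, either way. A call with a gripper value outside its range is refused whole. The fingers move at their own pace and stop on an object; "squeeze" is the grip in N (left out, the last holds). Time passes only in rows, so rows that do not move let the fingers close, or fill a call up. It gives the time, the measured TCP pose, the force, the opening and the grip force at its end, in the units of the state.
- manip.get_state(): the state, without advancing time (a new reading comes with each control period).
- optics.get_image(name): name is "scene" or "side" or "wrist"; returns the picture (420x560x3 uint8, red, green, blue); there is no depth.
- optics.get_calibration(name): a dict with "fov_y" (degrees; the focal length in pixels is half the picture's height over the tangent of half this angle, whatever the lens; pixels are square), "cx", "cy" (the principal point, pixels), "world_to_cam" (4x4, takes a point from world to camera coordinates). Camera axes: x right, y down, z forward; pixel columns grow to the right and rows downward; lengths in m; the calibration is good to about 2 mm. A picture is of the moment at which its call begins: read the wrist's pose just before it. get_calibration takes no time and is no camera call; for the wrist camera it gives the pose at the moment of the call.
- manip.sign_off(): hands the job in; it is judged then, once.
Trained networks look in the newest picture that a camera, given by its name, has taken for a name from the list of things; names that differ only in an ending like _2 or _b are one class to them, and where a whole thing is asked for, a point or a joint stands for the part that bears it (a point fixed in the world has none). Each returns a list of dicts, best first, with "p" (0 to 1); they miss things now and then, are a little off and sometimes report something else, mostly with a low value. They report only what shows in the picture. A call takes as long as a camera call. They do not tell look-alikes from the thing itself.
- finder.silhouettes(label, camera): "region" (420x560 bool, what is visible of it) and "box" ([centre column, centre row, width, height] in pixels, round what is visible of it).
- finder.tip_of(label, camera): "at" ([column, row] in pixels: a listed point, or the origin of a listed thing).
The state is a dict: "clock": time; "qpos": joint angles; "qd": joint speeds; "effort": joint torques, N m; "position": TCP position; "ee_rot": TCP orientation; "contact_force": force on the tool from outside, world axes, zero at the start; "moment": the same for the moment, N m; "width": finger opening in m; "gripper_force": force on a finger pad.
Only numpy, scipy, OpenCV 4.12 (cv2) and the standard library are available. Lean on these libraries where they do the work, as an engineer would, in place of code of your own. Each camera call takes 0.05 s, during which the arm holds its last target. There are 200 camera calls.

### The job

Strip the paint scrub tester after a run: take every scrub head off the screws of the drip board (lift, then pull it off through its keyhole) and stand it upright on its block in the drain tray; lift the clamp bar well up and only then slide the test panel out from beneath it and lay the panel flat on the floor of the tray; at the end leave the clamp bar fully down again and the stroke counter's knob turned back to its zero stop. The heads, the panel and the knob may be done in any order; leave the beaker and the brass weight where they stand.

Things in the scene. Friction and masses are not known exactly. Their poses are not given: they have to be found in the camera images.
- head1_grip (a point): scrub head (2 or 3 are there, all alike; absent: None), 210 to 340 g. Point: centre of its top grip tab, steel, 12 (x) x 30 (y) x 40 mm (z). Below it an upright plate 5 mm thick, 44 wide; at the foot a heavy grey block 60 (x) x 44 (y) x 14 mm, its underside 145 mm below this point. z up; x points to the board; its flat back is 6 mm to +x of this point, the block's front 54 mm to -x
- head2_grip (a point): scrub head (2 or 3 are there, all alike; absent: None), 210 to 340 g. Point: centre of its top grip tab, steel, 12 (x) x 30 (y) x 40 mm (z). Below it an upright plate 5 mm thick, 44 wide; at the foot a heavy grey block 60 (x) x 44 (y) x 14 mm, its underside 145 mm below this point. z up; x points to the board; its flat back is 6 mm to +x of this point, the block's front 54 mm to -x
- head3_grip (a point): scrub head (2 or 3 are there, all alike; absent: None), 210 to 340 g. Point: centre of its top grip tab, steel, 12 (x) x 30 (y) x 40 mm (z). Below it an upright plate 5 mm thick, 44 wide; at the foot a heavy grey block 60 (x) x 44 (y) x 14 mm, its underside 145 mm below this point. z up; x points to the board; its flat back is 6 mm to +x of this point, the block's front 54 mm to -x
- head4_grip (a point): scrub head (2 or 3 are there, all alike; absent: None), 210 to 340 g. Point: centre of its top grip tab, steel, 12 (x) x 30 (y) x 40 mm (z). Below it an upright plate 5 mm thick, 44 wide; at the foot a heavy grey block 60 (x) x 44 (y) x 14 mm, its underside 145 mm below this point. z up; x points to the board; its flat back is 6 mm to +x of this point, the block's front 54 mm to -x
- board: white plastic drip board, fixed, upright, 270 mm wide (its y), 14 mm thick, top edge 145 mm above the bench; its 15 mm thick base runs 100 mm behind it. Origin: bench level, middle of the front face; x points into the board, so the front looks along -x. Heads hang on the front, flat against it, block undersides 40 mm above the bench, tabs clear above the top edge
- screw_line (a point): middle of the row of four screws on the board's front face, axes as the board's. Screws at y = -99, -33, 33, 99 mm, sticking out to -x: shank 6 mm across, 7 mm long, then a head 15 mm across, 4 mm thick. Each scrub head hangs by a keyhole in its plate (9 mm slot above a 22 mm square hole): raise it 26 mm (23 to 29), then bring it off along -x by over 12 mm
- tray: aluminium drain tray, loose, 1.1 kg, 270 x 270 mm outside, walls 25 mm high and 4 mm thick, floor 4 mm thick. Origin: centre of its underside; z up, x and y along its sides
- panel_center (a point): centre of the white test panel, 110 (x) x 60 (y) x 6 mm, 120 g, z normal to it. Seated, both long edges overhang a bed 40 mm wide, 24 mm high, and can be pinched from 55 mm to 10 mm to -x of the centre (free space beside and below). The bar crosses it 19 to 41 mm to +x of the centre, between low guides; a stop is behind its +x end, so it slides out to -x, 50 mm or more
- bed_seat (a point): where the panel's centre is while it is seated on the tester's bed; fixed to the tester, axes parallel to the seated panel's, 39 mm above the bench
- bar (a joint): clamp bar angle, rad: 0 = down across the panel, 1.3 = up against its stop. A stiff hinge: it stays where it is left. Moving its handle takes about 3 N.
- bar_hinge (a point): point on the clamp bar's hinge line, which runs along this point's x axis (level, parallel to the seated panel's x). The bar, 22 mm wide and 10 mm thick, runs from here 180 mm along this point's +y; the axes tilt with the bar, the free end rises
- bar_handle (a point): middle of the clamp bar's handle, a black round rod 12 mm across that sticks out 42 mm sideways from the bar near its free end, along x (exposed from 23 mm to -x to 19 mm to +x of this point), 175 mm from the hinge line and 34 mm to +x of bar_hinge. Can be pinched from above; it turns between the fingers as the bar swings
- reset (a joint): stroke counter's reset knob, rad: 0 = at its zero stop; grows as the knob is turned clockwise seen from above, so it is reset by turning counter-clockwise until it stops. Light friction (0.04 N m); stays where it is left.
- reset_grip (a point): on the reset knob's axis, near the top of its grip: a black bar 42 mm long (this point's x, turning with the knob) x 14 mm thick (y) that stands 32 mm tall, its top 7 mm above this point, on a disc 44 mm across whose top is 25 mm below this point
- beaker: glass beaker, 64 mm across, 85 mm tall; origin: centre of its underside. Not part of the job: leave it where it stands.
- weight: brass weight, 40 mm across, 52 mm tall; origin: centre of its underside. Not part of the job: leave it where it stands.
There are look-alikes about, which are no part of the job. Leave any orange look-alike of the part that bears head1_grip alone. What is shaped like the part that bears head3_grip but brown is not meant.

How it is judged:
By the outcome, as a careful person would: the job done as asked, in the order asked, and still so for the second after the job is handed in, with the robot touching nothing.
Of head1, head2, head3, head4 only 2 to 3 are there at a start; the rules pass over those that are not, and their reading is None.
At some moment in a run one of tray may be knocked a few centimetres aside while the robot is not near it.
It also fails if it takes over 210 s, if anything falls off the work surface, if the arm or the gripper's body presses on something with over 40 N, if the wrist force passes 120 N, or if a joint passes its speed limit or range.

## Working session

There is one attempt and no reset: what is moved stays moved. The work goes in short steps, Python scripts to look and compute and a tool call to move; the robot and the scene stay as the last step left them, time stands still between calls to the robot, and variables do not carry over. Pictures are saved under pics/ and viewed, at most 14 in all, crops included, and the job is handed in when it is done.

Besides the shell and the picture viewer there is one more tool, called after "Request:" as a command line: name --pt "numbers of a row" for each row, then --argument value for the rest. servo_tool: Moves the arm, as the interface text tells. Its arguments: {"type":"object","properties":{"increments":{"type":"array","items":{"type":"array","items":{"type":"number"}}},"squeeze":{"type":"number"}},"required":["increments"]}

```bash
ls; mkdir -p pics; cat > h.py <<'E'
import numpy as np, cv2
from rig import manip, optics, finder
def cal(n):
    c=optics.get_calibration(n); f=210/np.tan(np.radians(c['fov_y'])/2)
    return f,c['cx'],c['cy'],np.array(c['world_to_cam'])
def ray(n,uv,c=None):
    f,cx,cy,T=c or cal(n); R=T[:3,:3]; o=-R.T@T[:3,3]
    d=R.T@np.array([(uv[0]-cx)/f,(uv[1]-cy)/f,1]); return o,d/np.linalg.norm(d)
def atz(n,uv,z,c=None):
    o,d=ray(n,uv,c); return o+d*(z-o[2])/d[2]
def proj(n,p,c=None):
    f,cx,cy,T=c or cal(n); q=T[:3,:3]@np.array(p)+T[:3,3]; return np.array([f*q[0]/q[2]+cx,f*q[1]/q[2]+cy])
def tri(rs):
    A=np.zeros((3,3));b=np.zeros(3)
    for o,d in rs:
        M=np.eye(3)-np.outer(d,d);A+=M;b+=M@o
    p=np.linalg.solve(A,b); return p,max(np.linalg.norm((np.eye(3)-np.outer(d,d))@(p-o)) for o,d in rs)
def snap(n,fn=None):
    im=optics.get_image(n)
    if fn: cv2.imwrite('pics/'+fn,im[:,:,::-1])
    return im
def st():
    s=manip.get_state(); return s
E
python3 - <<'E'
from h import *
np.set_printoptions(precision=3,suppress=True)
a=snap('scene','sc0.png');b=snap('side','si0.png')
for n in ('scene','side'):
    print(n,cal(n))
    for l in ['head1_grip','board','screw_line','tray','panel_center','bed_seat','bar_hinge','bar_handle','reset_grip','beaker','weight']:
        print(l,[(np.round(d['at'],1).tolist(),round(d['p'],2)) for d in finder.tip_of(l,n)[:6]])
s=st();print(s['clock'],s['position'],s['ee_rot'],s['width'])
E
```

```text
pics
scene (np.float64(399.6397520577071), 276.5204517465631, 209.1096033261265, array([[-0.887,  0.461,  0.003,  0.442],
       [ 0.354,  0.685, -0.637, -0.08 ],
       [-0.296, -0.564, -0.771,  1.292],
       [ 0.   ,  0.   ,  0.   ,  1.   ]]))
head1_grip [([247.2, 118.3], 0.75), ([282.0, 112.9], 0.74), ([257.4, 231.2], 0.18)]
board [([226.5, 169.5], 0.93)]
screw_line [([221.2, 136.4], 0.97)]
tray [([347.7, 329.0], 0.87)]
panel_center [([256.4, 230.4], 0.89), ([255.8, 232.0], 0.32), ([227.6, 169.3], 0.27)]
bed_seat [([257.7, 232.8], 0.95)]
bar_hinge [([237.0, 211.4], 0.88), ([257.5, 232.3], 0.46)]
bar_handle [([250.7, 265.7], 0.66)]
reset_grip [([204.7, 224.0], 0.55)]
beaker [([295.1, 196.8], 0.77)]
weight []
side (np.float64(395.2794126544197), 277.2281799364707, 213.0662505848295, array([[-0.999, -0.049, -0.006,  0.495],
       [-0.024,  0.582, -0.813,  0.114],
       [ 0.044, -0.811, -0.583,  0.944],
       [ 0.   ,  0.   ,  0.   ,  1.   ]]))
head1_grip [([311.9, 126.8], 0.95), ([351.9, 140.2], 0.63)]
board [([275.3, 178.9], 0.97)]
screw_line [([278.2, 147.9], 0.92), ([227.0, 254.4], 0.6)]
tray [([284.9, 368.6], 0.78), ([249.5, 212.1], 0.5)]
panel_center [([258.2, 233.9], 0.57)]
bed_seat [([261.9, 235.9], 0.85)]
bar_hinge [([250.0, 210.7], 0.56)]
bar_handle [([229.3, 255.0], 0.73), ([274.1, 178.2], 0.34)]
reset_grip [([206.4, 202.1], 0.57)]
beaker [([207.7, 199.8], 0.67), ([327.4, 224.5], 0.58)]
weight [([330.7, 262.7], 0.88), ([276.6, 148.9], 0.23)]
1.2 [0.216 0.533 0.239] [0.    0.191 0.982 0.   ] 0.08546044502343864
```

```bash
python3 - <<'E'
import cv2
for n in('sc0','si0'):
    a=cv2.imread(f'pics/{n}.png'); a=a[60:420,120:480] ; cv2.imwrite(f'pics/{n}b.png',cv2.resize(a,(600,600),interpolation=cv2.INTER_CUBIC))
E
```

```text
(no output)
```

View pics/sc0b.png

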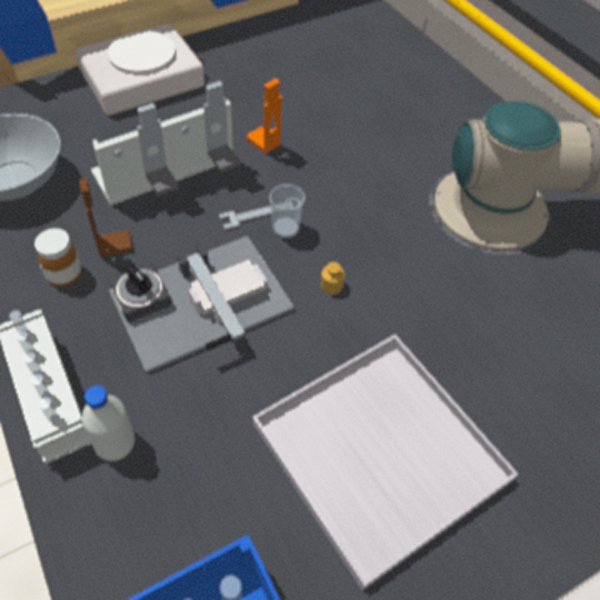

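View pics/si0b.png

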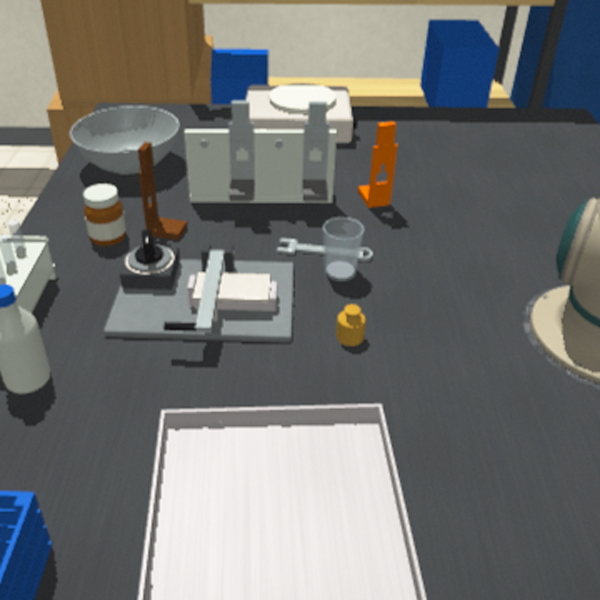

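The two steel heads show in the side view at about (264,120) and (311,127). The orange one (351,140) and the brown one are look-alikes. The bar is down with its handle at about (229,255), and the knob is at about (209,205). Next I triangulate these points.

```bash
python3 - <<'E'
from h import *
np.set_printoptions(precision=3,suppress=True)
P={'headR':((249,119),(311.9,126.8)),'headL':((209,129),(264,126)),'screw':((221.2,136.4),(278.2,147.9)),'board':((226.5,169.5),(275.3,178.9)),
'tray':((347.7,329),(284.9,368.6)),'panel':((256.4,230.4),(258.2,233.9)),'bed':((257.7,232.8),(261.9,235.9)),'hinge':((237,211.4),(250,210.7)),'handle':((250.7,265.7),(229.3,255)),'reset':((204.7,224),(206.4,202.1)),'beaker':((291,200),(327.4,224.5)),'weight':((319,233),(330.7,262.7))}
for k,(a,b) in P.items(): print(k,*tri([ray('scene',a),ray('side',b)]))
# board line: screw left/right in the scene pictures
# side crops: screws at (204,144) & (279,144) in crop
for n,l in (('side',[(204,144),(279,144)]),('scene',[(118,153),(193,127)])):
    print([np.array(u)*.6+[120,60] for u in l])
s=[tri([ray('scene',np.array(a)*.6+[120,60]),ray('side',np.array(b)*.6+[120,60])]) for a,b in (((118,153),(204,144)),((193,127),(279,144)))];print(s)
# tray corners scene crop rim z=.025
for u in ((394,338),(516,474),(366,585),(256,420)): print(atz('scene',np.array(u)*.6+[120,60],.025))
# base plate of tester corners
for u in ((252,240),(294,305),(148,366),(110,295)): print(atz('scene',np.array(u)*.6+[120,60],.012))
for u in ((294,262),(292,340),(106,335),(130,255)): print(atz('side',np.array(u)*.6+[120,60],.012))
E
```

```text
headR [ 0.417 -0.332  0.186] 0.006102301205667928
headL [ 0.549 -0.331  0.192] 0.0004404472041764257
screw [ 0.506 -0.371  0.109] 0.006238656568380367
board [ 0.518 -0.312  0.028] 0.0009963036899582323
tray [0.466 0.312 0.01 ] 0.0010821755625799836
panel [ 0.543 -0.039  0.035] 0.0027531691454049153
bed [ 0.537 -0.041  0.024] 0.0011326608807134598
hinge [ 0.569 -0.112  0.054] 0.0037460015982629393
handle [0.604 0.059 0.045] 0.0031295581228858384
reset [ 0.673 -0.078  0.1  ] 0.0017967303274645772
beaker [ 0.37  -0.139 -0.014] 0.006836475999012202
weight [ 0.369  0.024 -0.001] 0.0026626038411399658
[array([242.4, 146.4]), array([287.4, 146.4])]
[array([190.8, 151.8]), array([235.8, 136.2])]
[(array([ 0.615, -0.336,  0.125]), np.float64(0.0002778306328538297)), (array([ 0.477, -0.315,  0.142]), np.float64(0.005540714033790877))]
[0.346 0.172 0.025]
[0.322 0.435 0.025]
[0.586 0.458 0.025]
[0.608 0.196 0.025]
[ 0.45  -0.127  0.012]
[0.453 0.034 0.012]
[0.715 0.03  0.012]
[ 0.723 -0.129  0.012]
[ 0.451 -0.141  0.012]
[0.452 0.043 0.012]
[0.715 0.044 0.012]
[ 0.722 -0.15   0.012]
```

```bash
cat >> h.py <<'E'
from scipy.spatial.transform import Rotation as Ro
def rot(q): return Ro.from_quat([q[1],q[2],q[3],q[0]])
def down(yaw): # yaw = world angle (deg) of tool x
    c,s=np.cos(np.radians(yaw)),np.sin(np.radians(yaw)); return Ro.from_matrix(np.array([[c,s,0],[s,-c,0],[0,0,-1]]))
def plan(wps,p=None,R=None):
    """wps: list of (pos,yaw,nrows,grip)"""
    s=st(); p=np.array(s['position']) if p is None else p; R=rot(s['ee_rot']) if R is None else R; out=[]
    for pos,yaw,n,g in wps:
        pos=np.array(pos); D=(R.inv()*down(yaw)).as_rotvec(); p0=p; R0=R
        for i in range(n):
            t=p0+(pos-p0)*(i+1)/n; d=R.inv().apply(t-p)*100
            d=np.round(d,2); w=np.round(np.degrees(D)/n,2)
            out.append([*d.tolist(),*w.tolist(),g]); p=p+R.apply(d/100); R=R*Ro.from_rotvec(np.radians(w))
    while len(out)%5: out.append([0]*6+[out[-1][6]])
    for i in range(0,len(out),5): print(str(out[i:i+5]).replace('-0.0,','0,').replace('0.0,','0,'))
E
python3 -c "
from h import *
plan([((.53,-.03,.33),180,20,-1)])"
```

```text
[[-2.51, -2.02, -0.45, 0, 0, -1.1, -1], [-2.48, -2.07, -0.46, 0, 0, -1.1, -1], [-2.43, -2.11, -0.45, 0, 0, -1.1, -1], [-2.39, -2.16, -0.45, 0, 0, -1.1, -1], [-2.35, -2.21, -0.46, 0, 0, -1.1, -1]]
[[-2.31, -2.25, -0.45, 0, 0, -1.1, -1], [-2.26, -2.29, -0.45, 0, 0, -1.1, -1], [-2.22, -2.34, -0.46, 0, 0, -1.1, -1], [-2.18, -2.38, -0.45, 0, 0, -1.1, -1], [-2.12, -2.42, -0.46, 0, 0, -1.1, -1]]
[[-2.08, -2.46, -0.45, 0, 0, -1.1, -1], [-2.04, -2.51, -0.45, 0, 0, -1.1, -1], [-1.98, -2.54, -0.46, 0, 0, -1.1, -1], [-1.94, -2.57, -0.45, 0, 0, -1.1, -1], [-1.88, -2.62, -0.45, 0, 0, -1.1, -1]]
[[-1.84, -2.65, -0.46, 0, 0, -1.1, -1], [-1.78, -2.68, -0.45, 0, 0, -1.1, -1], [-1.74, -2.72, -0.45, 0, 0, -1.1, -1], [-1.68, -2.75, -0.46, 0, 0, -1.1, -1], [-1.62, -2.78, -0.45, 0, 0, -1.1, -1]]
```

Request:
servo_tool --pt "0 0 0 0 0 -4.4 -1" --pt "0 0 0 0 0 -4.4 -1" --pt "0 0 0 0 0 -4.4 -1" --pt "0 0 0 0 0 -4.4 -1" --pt "0 0 0 0 0 -4.4 -1"

```text
clock: 1.7
position: [0.2159, 0.533, 0.2393]
ee_rot: [0.0, -0.001, 1.0, 0.0]
contact_force: [0.3, -0.2, -0.0]
width: 0.0856
gripper_force: 0.0
```

Request:
servo_tool --pt "-2.1 -3.8 -0.6 0 0 0 -1" --pt "-2.1 -3.8 -0.6 0 0 0 -1" --pt "-2.1 -3.8 -0.6 0 0 0 -1" --pt "-2.1 -3.8 -0.6 0 0 0 -1" --pt "-2.1 -3.8 -0.6 0 0 0 -1"

```text
clock: 2.2
position: [0.3212, 0.3414, 0.2697]
ee_rot: [0.0, 0.0, 1.0, 0.0]
contact_force: [1.2, 0.8, 0.1]
width: 0.0853
gripper_force: 0.0
```

Request:
servo_tool --pt "-2.1 -3.8 -0.6 0 0 0 -1" --pt "-2.1 -3.8 -0.6 0 0 0 -1" --pt "-2.1 -3.8 -0.6 0 0 0 -1" --pt "-2.1 -3.8 -0.6 0 0 0 -1" --pt "-2.1 -3.8 -0.6 0 0 0 -1"

```text
clock: 2.7
position: [0.4261, 0.1512, 0.2998]
ee_rot: [0.0, 0.0, 1.0, 0.0]
contact_force: [0.9, 0.1, 0.7]
width: 0.0859
gripper_force: 0.0
```

Request:
servo_tool --pt "-2.1 -3.8 -0.6 0 0 0 -1" --pt "-2.1 -3.8 -0.6 0 0 0 -1" --pt "-2.1 -3.8 -0.6 0 0 0 -1" --pt "-2.1 -3.8 -0.6 0 0 0 -1" --pt "-2.1 -3.8 -0.6 0 0 0 -1"

```text
clock: 3.2
position: [0.5309, -0.039, 0.3297]
ee_rot: [0.0, 0.001, 1.0, 0.0]
contact_force: [0.2, 1.0, 0.6]
width: 0.0854
gripper_force: 0.0
```

```bash
python3 - <<'E'
from h import *
np.set_printoptions(precision=3,suppress=True)
snap('wrist','w1.png'); c=cal('wrist'); print(c)
Z={'panel_center':.039,'bed_seat':.039,'bar_hinge':.054,'bar_handle':.054,'reset_grip':.09,'weight':0,'beaker':0}
for l,z in Z.items():
    print(l,[(np.round(d['at'],1).tolist(),round(d['p'],2),atz('wrist',d['at'],z,c)) for d in finder.tip_of(l,'wrist')[:3]])
s=st();print(s['clock'],s['position'],s['ee_rot'],s['qpos'],s['contact_force'])
E
```

```text
(np.float64(339.27762831721117), 283.2681634134726, 207.0255712266339, array([[ 0.005,  1.   , -0.008,  0.047],
       [ 0.952, -0.002,  0.307, -0.578],
       [ 0.307, -0.009, -0.952,  0.302],
       [ 0.   ,  0.   ,  0.   ,  1.   ]]))
panel_center [([280.8, 169.2], 0.79, array([ 0.544, -0.053,  0.039]))]
bed_seat [([55.2, 147.7], 0.46, array([ 0.516, -0.336,  0.039]))]
bar_hinge [([222.1, 197.1], 0.55, array([ 0.577, -0.127,  0.054]))]
bar_handle [([358.8, 225.4], 0.82, array([0.615, 0.048, 0.054]))]
reset_grip [([238.2, 280.9], 0.94, array([ 0.675, -0.106,  0.09 ]))]
weight [([329.3, 27.3], 0.71, array([0.375, 0.007, 0.   ]))]
beaker [([203.3, 33.3], 0.82, array([ 0.381, -0.148,  0.   ]))]
3.6 [ 0.53  -0.036  0.329] [-0. -0.  1.  0.] [-0.199  0.171  1.426  0.     1.545 -1.771] [-0.549 -0.184  0.181]
```

View pics/w1.png

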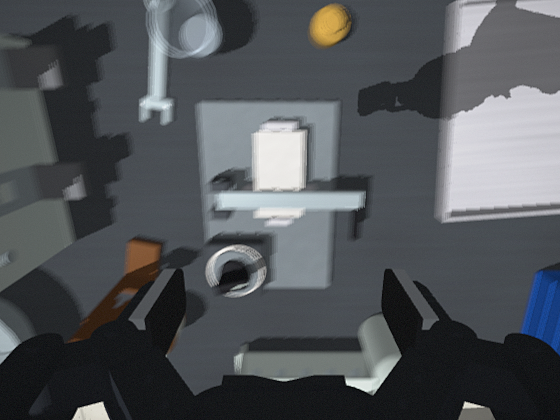

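The wrist view shows the panel at about (280,168), the bar running along row 200 from column 215 to 365, the handle at (358,222), and the knob at (236,272). The tester lies square to the world within a degree or so. The arm was still settling in that frame, so I measure again now that it is still.

```bash
python3 - <<'E'
from h import *
np.set_printoptions(precision=3,suppress=True)
im=snap('wrist','w2.png'); c=cal('wrist'); s=st();print(s['clock'],s['position'])
R={}
for l in ['panel_center','bar_hinge','bar_handle','reset_grip']:
    d=finder.tip_of(l,'wrist'); R[l]=[ray('wrist',d[0]['at'],c)] if d else []
    print(l,d and d[0]['at'], d and atz('wrist',d[0]['at'],.045,c))
for n in('scene','side'):
    snap(n,n+'2.png')
    for l in R:
        d=finder.tip_of(l,n)
        if d: print(n,l,d[0]['at'],d[0]['p']); R[l].append(ray(n,d[0]['at']))
for l in R: print(l,*tri(R[l]))
# panel mask min area rect
for l in('panel_center','reset_grip'):
  d=finder.silhouettes(l,'scene')
  if d: print(l,d[0]['box'])
print(cal('wrist')[3])
print('gray tester plate wrist corners')
for u in((196,101),(340,100),(331,288),(208,288)): print(atz('wrist',u,.012,c))
for u in((215,199),(365,200)): print('bar',atz('wrist',u,.05,c))
E
```

```text
3.65 [ 0.53  -0.036  0.329]
panel_center [277.4, 171.2] [ 0.538 -0.045  0.045]
bar_hinge [221.6, 195.1] [ 0.57  -0.117  0.045]
bar_handle [356.7, 227.0] [0.613 0.059 0.045]
reset_grip [233.8, 282.0] [ 0.695 -0.107  0.045]
scene panel_center [254.8, 234.2] 0.92
scene bar_hinge [237.0, 212.7] 0.77
scene bar_handle [249.0, 262.6] 0.75
scene reset_grip [202.5, 225.6] 0.68
side panel_center [261.7, 231.8] 0.59
side bar_hinge [251.2, 208.4] 0.78
side bar_handle [228.2, 256.3] 0.57
side reset_grip [208.7, 203.6] 0.72
panel_center [ 0.542 -0.045  0.027] 0.008160089256502941
bar_hinge [ 0.568 -0.114  0.054] 0.0026193372175443647
bar_handle [0.607 0.057 0.048] 0.005637932422344537
reset_grip [ 0.676 -0.1    0.077] 0.0035484540464841867
panel_center [257.5, 231.1, 45.6, 26.1]
reset_grip [205.2, 232.0, 16.0, 20.8]
[[ 0.     1.    -0.     0.039]
 [ 0.953 -0.     0.302 -0.572]
 [ 0.302 -0.001 -0.953  0.306]
 [ 0.     0.     0.     1.   ]]
gray tester plate wrist corners
[ 0.454 -0.149  0.012]
[0.453 0.034 0.012]
[0.724 0.035 0.012]
[ 0.725 -0.152  0.012]
bar [ 0.573 -0.125  0.05 ]
bar [0.574 0.066 0.05 ]
```

Request:
servo_tool --pt "-1.5 1.9 4 0 0 0 -1" --pt "-1.5 1.9 4 0 0 0 -1" --pt "-1.6 1.9 4 0 0 0 -1" --pt "-1.5 1.9 4 0 0 0 -1" --pt "-1.6 2 4 0 0 0 -1"

```text
clock: 4.95
position: [0.608, 0.0593, 0.1279]
ee_rot: [0.0, 0.001, 1.0, -0.0]
contact_force: [0.1, -0.4, -0.9]
width: 0.0854
gripper_force: 0.0
```

Request:
servo_tool --pt "0 0 0 0 0 0 -1" --pt "0 0 0 0 0 0 -1" --pt "0 0 0 0 0 0 -1" --pt "0 0 0 0 0 0 -1" --pt "0 0 0 0 0 0 -1"

```text
clock: 5.45
position: [0.6081, 0.058, 0.1313]
ee_rot: [0.002, 0.001, 1.0, -0.0]
contact_force: [-1.3, 0.5, 0.3]
width: 0.0856
gripper_force: 0.0
```

```bash
python3 - <<'E'
from h import *
np.set_printoptions(precision=3,suppress=True)
im=snap('wrist','w3.png'); c=cal('wrist'); s=st();print(s['clock'],s['position'])
for l in ['panel_center','bar_hinge','bar_handle','reset_grip']:
    d=finder.tip_of(l,'wrist')
    print(l,[(x['at'],x['p'],atz('wrist',x['at'],.05,c)) for x in d[:2]])
for sgn in (-.011,.011): print([proj('wrist',(.607,.06+sgn,.05),c)])
E
```

```text
5.5 [0.608 0.058 0.131]
panel_center [([129.1, 117.3], 0.93, array([ 0.541, -0.039,  0.05 ]))]
bar_hinge [([16.5, 167.2], 0.66, array([ 0.572, -0.116,  0.05 ]))]
bar_handle [([285.6, 216.7], 0.91, array([0.606, 0.058, 0.05 ]))]
reset_grip [([42.9, 335.1], 0.85, array([ 0.702, -0.127,  0.05 ]))]
[array([272.484, 217.519])]
[array([305.059, 217.492])]
```

View pics/w3.png

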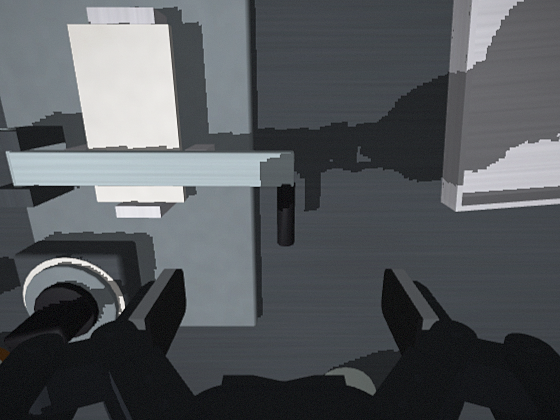

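The handle is at (286,215), between the open fingers, so I go down and pinch it.

Request:
servo_tool --pt "0 0 1.8 0 0 0 -1" --pt "0 0 1.8 0 0 0 -1" --pt "0 0 1.8 0 0 0 -1" --pt "0 0 1.8 0 0 0 -1" --pt "0 0 1.8 0 0 0 -1"

```text
clock: 6.2
position: [0.6075, 0.0586, 0.0387]
ee_rot: [0.0, 0.0, 1.0, 0.0]
contact_force: [0.5, -0.5, 0.9]
width: 0.0853
gripper_force: 0.0
```

Request:
servo_tool --pt "0 0 0 0 0 0 -1" --pt "0 0 0 0 0 0 0.7" --pt "0 0 0 0 0 0 1" --pt "0 0 0 0 0 0 1" --pt "0 0 0 0 0 0 1" --squeeze 40

```text
clock: 6.7
position: [0.608, 0.0587, 0.0402]
ee_rot: [0.001, 0.0, 1.0, 0.0]
contact_force: [-0.4, 0.3, 0.1]
width: 0.0281
gripper_force: 0.0
```

Request:
servo_tool --pt "0 0 0 0 0 0 1" --pt "0 0 0 0 0 0 1" --pt "0 0 0 0 0 0 1" --pt "0 0 0 0 0 0 1" --pt "0 0 0 0 0 0 1"

```text
clock: 7.2
position: [0.6078, 0.0594, 0.0399]
ee_rot: [0.001, 0.001, 1.0, 0.001]
contact_force: [0.0, 4.0, 6.2]
width: 0.0102
gripper_force: 39.1
```

Request:
servo_tool --pt "0 -0.14 -2.18 0 0 0 1" --pt "0 -0.41 -2.15 0 0 0 1" --pt "0 -0.67 -2.08 0 0 0 1" --pt "0 -0.93 -1.98 0 0 0 1" --pt "0 -1.17 -1.85 0 0 0 1"

```text
clock: 7.7
position: [0.6076, 0.0286, 0.1423]
ee_rot: [0.0, 0.001, 1.0, 0.003]
contact_force: [1.1, 8.6, 1.1]
width: 0.0107
gripper_force: 39.1
```

Request:
servo_tool --pt "0 -1.39 -1.69 0 0 0 1" --pt "0 -1.59 -1.5 0 0 0 1" --pt "0 -1.76 -1.29 0 0 0 1" --pt "0 -1.91 -1.06 0 0 0 1" --pt "0 -2.03 -0.82 0 0 0 1"

```text
clock: 8.2
position: [0.6073, -0.0578, 0.2089]
ee_rot: [0.001, 0.0, 1.0, 0.004]
contact_force: [-3.1, 8.5, 14.0]
width: 0.0102
gripper_force: 40.9
```

Request:
servo_tool --pt "0 0 0 0 0 0 1" --pt "0 0 0 0 0 0 0.6" --pt "0 0 0 0 0 0 0.6" --pt "0 0 0 0 0 0 0.6" --pt "0 0 0 0 0 0 0.6"

```text
clock: 8.7
position: [0.607, -0.0615, 0.2044]
ee_rot: [-0.001, 0.0, 1.0, -0.0]
contact_force: [-0.1, 0.1, 0.2]
width: 0.0171
gripper_force: 0.0
```

```bash
python3 - <<'E'
from h import *
np.set_printoptions(precision=3,suppress=True)
for n in('scene','side'): snap(n,n+'3.png')
R=[]
for n in('scene','side'):
  d=finder.tip_of('bar_handle',n); print(n,[(x['at'],x['p']) for x in d[:2]]); R+= [ray(n,d[0]['at'])] if d else []
if len(R)>1: print(tri(R))
print(st()['position'])
a=cv2.imread('pics/side3.png')[120:320,160:400]; b=cv2.imread('pics/scene3.png')[120:320,160:400]
cv2.imwrite('pics/c3.png',cv2.resize(np.hstack([a,b]),(800,333)))
E
```

```text
scene [([228.8, 190.0], 0.64)]
side [([230.1, 166.9], 0.58)]
(array([ 0.602, -0.06 ,  0.212]), np.float64(0.003930747678674546))
[ 0.607 -0.061  0.205]
```

View pics/c3.png

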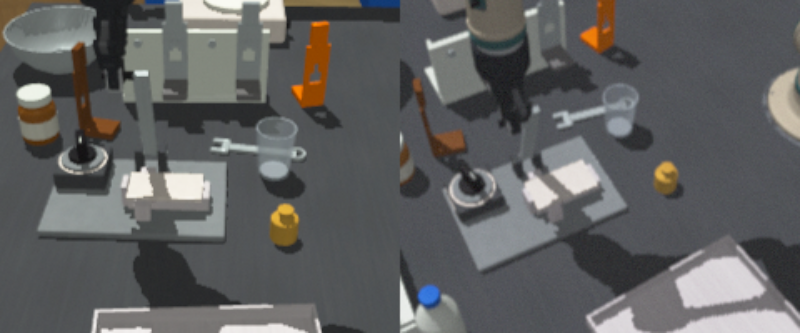

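The bar stands up at about 1.25 rad and the panel is uncovered. I back off and go above the panel's free end.

Request:
servo_tool --pt "0 0 -1 0 0 0 0.5" --pt "0 0 -2 0 0 0 0.2" --pt "0 0 -3 0 0 0 -0.5" --pt "2.5 0 0 0 0 0 -1" --pt "2.5 0.5 0 0 0 0 -1"

```text
clock: 9.4
position: [0.558, -0.0569, 0.267]
ee_rot: [0.002, 0.001, 1.0, -0.001]
contact_force: [-0.0, 0.3, -0.8]
width: 0.076
gripper_force: 0.0
```

Request:
servo_tool --pt "2.5 0.5 1 0 0 0 -1" --pt "2.4 0.8 3 0 0 0 -1" --pt "0 0 4 0 0 0 -1" --pt "0 0 3 0 0 0 -1" --pt "0 0 0 0 0 0 -1"

```text
clock: 9.9
position: [0.5054, -0.0426, 0.1525]
ee_rot: [-0.004, 0.0, 1.0, 0.001]
contact_force: [-0.8, 0.9, 0.1]
width: 0.0854
gripper_force: 0.0
```

Request:
servo_tool --pt "0 0 0 0 0 0 -1" --pt "0 0 0 0 0 0 -1" --pt "0 0 0 0 0 0 -1" --pt "0 0 0 0 0 0 -1" --pt "0 0 0 0 0 0 -1"

```text
clock: 10.4
position: [0.5088, -0.0433, 0.1561]
ee_rot: [0.001, 0.0, 1.0, -0.0]
contact_force: [0.1, -0.3, -0.2]
width: 0.0855
gripper_force: 0.0
```

```bash
python3 - <<'E'
from h import *
np.set_printoptions(precision=3,suppress=True)
im=snap('wrist','w4.png'); c=cal('wrist'); s=st();print(s['clock'],s['position'])
d=finder.tip_of('panel_center','wrist'); print([(x['at'],x['p'],atz('wrist',x['at'],.042,c)) for x in d[:2]])
d=finder.silhouettes('panel_center','wrist')
m=d[0]['region'].astype(np.uint8); k,_=cv2.findContours(m,0,2); k=max(k,key=cv2.contourArea)
P=np.array([atz('wrist',u[0],.042,c)[:2] for u in k])*1000
print(cv2.minAreaRect(P.astype(np.float32)))
E
```

```text
10.45 [ 0.509 -0.043  0.156]
[([286.3, 239.8], 0.56, array([ 0.538, -0.043,  0.042]))]
((543.1903686523438, -42.19346237182617), (60.79499435424805, 111.06600189208984), 89.75772094726562)
```

View pics/w4.png

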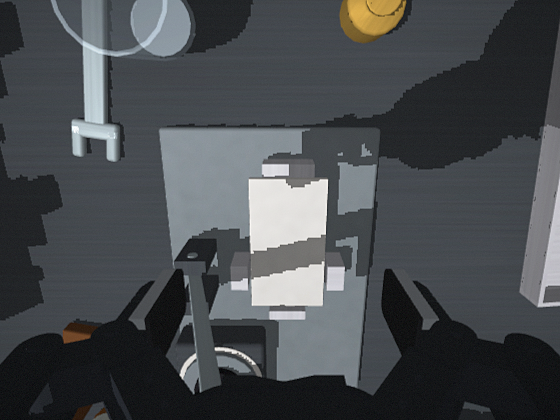

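Panel centre is (0.543, -0.042) and it lies square, so I go down, pinch it, and slide it out.

Request:
servo_tool --pt "0 0.1 3 0 0 0 -1" --pt "0 0 3 0 0 0 -1" --pt "0 0 3 0 0 0 -1" --pt "0 0 2.5 0 0 0 -1" --pt "0 0 1.5 0 0 0 -1"

```text
clock: 11.05
position: [0.5072, -0.042, 0.0234]
ee_rot: [-0.001, 0.0, 1.0, 0.0]
contact_force: [-0.1, 0.6, 0.3]
width: 0.0856
gripper_force: 0.0
```

Request:
servo_tool --pt "0 0 0 0 0 0 -0.6" --pt "0 0 0 0 0 0 -0.4" --pt "0 0 0 0 0 0 0" --pt "0 0 0 0 0 0 0.5" --pt "0 0 0 0 0 0 0.5" --squeeze 40

```text
clock: 11.55
position: [0.5086, -0.0422, 0.0259]
ee_rot: [0.001, 0.0, 1.0, -0.0]
contact_force: [-1.3, 0.5, -0.8]
width: 0.0592
gripper_force: 43.0
```

Request:
servo_tool --pt "0 0 0 0 0 0 0.5" --pt "0.5 0 0 0 0 0 0.5" --pt "1 0 0 0 0 0 0.5" --pt "1 0 0 0 0 0 0.5" --pt "0.5 0 0 0 0 0 0.5"

```text
clock: 12.05
position: [0.4779, -0.0423, 0.0258]
ee_rot: [0.001, 0.001, 1.0, -0.0]
contact_force: [2.9, 0.4, 3.5]
width: 0.0587
gripper_force: 43.4
```

Request:
servo_tool --pt "1 0 0 0 0 0 0.5" --pt "1 0 0 0 0 0 0.5" --pt "1 0 0 0 0 0 0.5" --pt "0.3 0 0 0 0 0 0.5" --pt "0 0 -0.5 0 0 0 0.5" --squeeze 60

```text
clock: 12.55
position: [0.4426, -0.0417, 0.0296]
ee_rot: [-0.003, 0.0, 1.0, 0.001]
contact_force: [0.5, 0.3, -2.0]
width: 0.0583
gripper_force: 64.2
```

Request:
servo_tool --pt "0 0 -1.5 0 0 0 0.5" --pt "0 0 -3 0 0 0 0.5" --pt "0 0 -4 0 0 0 0.5" --pt "0 1 -3 0 0 0 0.5" --pt "0 2 -1 0 0 0 0.5"

```text
clock: 13.05
position: [0.4461, -0.0129, 0.1578]
ee_rot: [0.001, 0.001, 1.0, -0.001]
contact_force: [0.6, 0.0, -1.2]
width: 0.0583
gripper_force: 64.6
```

```bash
cat >> h.py <<'E'
def tray(n,tag=None):
    snap(n,tag); d=finder.silhouettes('tray',n)
    if not d: return None
    k,_=cv2.findContours(d[0]['region'].astype(np.uint8),0,2); k=max(k,key=cv2.contourArea)
    P=np.array([atz(n,u[0],.025)[:2] for u in k])*1000
    return cv2.minAreaRect(P.astype(np.float32)), cv2.boundingRect(k)
E
python3 - <<'E'
from h import *
print(tray('scene','t1.png')); print(tray('side'))
print(st()['position'],st()['contact_force'])
E
```

```text
(((467.43902587890625, 314.0052185058594), (276.12347412109375, 272.6004638671875), 4.4683709144592285), (273, 262, 156, 152))
(((465.9513854980469, 294.0338134765625), (272.5291748046875, 236.61463928222656), 3.6041550636291504), (203, 303, 171, 117))
[ 0.44404056 -0.01207121  0.15452396] [ 0.07188446  0.1820401  -1.28685174]
```

View pics/t1.png

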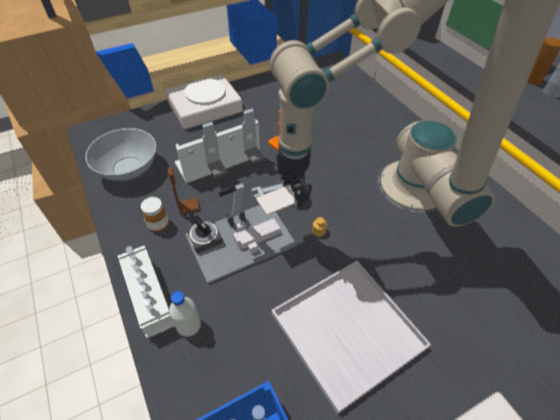

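Request:
servo_tool --pt "0.2 2.5 0 0 0 0 0.5" --pt "0.2 4 0 0 0 0 0.5" --pt "0.2 4.5 0 0 0 0 0.5" --pt "0.2 4.5 0 0 0 0 0.5" --pt "0.2 4.5 0 0 0 0 0.5"

```text
clock: 13.75
position: [0.4343, 0.1882, 0.1536]
ee_rot: [-0.002, 0.001, 1.0, -0.001]
contact_force: [1.2, -0.2, -1.1]
width: 0.0587
gripper_force: 64.6
```

Request:
servo_tool --pt "0.2 4.5 0 0 0 0 0.5" --pt "0.2 4.5 0 0 0 0 0.5" --pt "0.2 4.5 0 0 0 0 0.5" --pt "0 3.5 0 0 0 0 0.5" --pt "0 1.5 0 0 0 0 0.5"

```text
clock: 14.25
position: [0.4291, 0.3746, 0.1532]
ee_rot: [-0.001, -0.001, 1.0, -0.001]
contact_force: [-0.6, -1.0, -1.6]
width: 0.0585
gripper_force: 64.7
```

Request:
servo_tool --pt "0 0 2.5 0 0 0 0.5" --pt "0 0 3 0 0 0 0.5" --pt "0 0 3 0 0 0 0.5" --pt "0 0 2 0 0 0 0.5" --pt "0 0 1 0 0 0 0.5"

```text
clock: 14.75
position: [0.428, 0.3701, 0.037]
ee_rot: [-0.003, 0.001, 1.0, -0.002]
contact_force: [-0.4, 0.1, -0.7]
width: 0.0585
gripper_force: 64.7
```

Request:
servo_tool --pt "0 0 1 0 0 0 0.5" --pt "0 0 1 0 0 0 0.5" --pt "0 0 0.6 0 0 0 0.5" --pt "0 0 0.3 0 0 0 0.5" --pt "0 0 0 0 0 0 0.5"

```text
clock: 15.25
position: [0.4298, 0.3728, 0.0113]
ee_rot: [0.0, 0.0, 1.0, 0.0]
contact_force: [0.5, 0.1, -2.0]
width: 0.0584
gripper_force: 64.7
```

Request:
servo_tool --pt "0 0 0.3 0 0 0 0.5" --pt "0 0 0.2 0 0 0 0.5" --pt "0 0 0.1 0 0 0 0.5" --pt "0 0 0 0 0 0 0.5" --pt "0 0 0 0 0 0 0.5"

```text
clock: 15.75
position: [0.4301, 0.3732, 0.0074]
ee_rot: [0.001, 0.0, 1.0, 0.001]
contact_force: [-3.3, -1.3, 10.5]
width: 0.0587
gripper_force: 71.1
```

Request:
servo_tool --pt "0 0 -0.2 0 0 0 0.5" --pt "0 0 0 0 0 0 -0.4" --pt "0 0 0 0 0 0 -1" --pt "0 0 0 0 0 0 -1" --pt "0 0 0 0 0 0 -1"

```text
clock: 16.25
position: [0.4297, 0.3728, 0.0071]
ee_rot: [-0.0, 0.0, 1.0, -0.0]
contact_force: [-0.1, -0.2, -0.1]
width: 0.0853
gripper_force: 0.0
```

Request:
servo_tool --pt "0 0 -1 0 0 0 -1" --pt "0 0 -3 0 0 0 -1" --pt "0 0 -4 0 0 0 -1" --pt "0 -1 -4 0 0 0 -1" --pt "0 -3 -3 0 0 0 -1"

```text
clock: 16.75
position: [0.431, 0.3348, 0.1607]
ee_rot: [0.002, -0.001, 1.0, 0.002]
contact_force: [0.9, 0.4, -0.9]
width: 0.0856
gripper_force: 0.0
```

```bash
python3 - <<'E'
from h import *
for n in('scene','side'):
    snap(n,n+'5.png'); print([(x['at'],x['p'],atz(n,x['at'],.01)) for x in finder.tip_of('panel_center',n)[:2]])
    print('handle',[(x['at'],x['p']) for x in finder.tip_of('bar_handle',n)[:2]])
print(st()['position'],st()['width'])
a=cv2.imread('pics/side5.png')[220:420,160:440]; b=cv2.imread('pics/scene5.png')[220:420,200:480]
cv2.imwrite('pics/c5.png',cv2.resize(np.hstack([a,b]),(800,286)))
E
```

```text
[([360.7, 354.8], 0.7, array([0.47319711, 0.37761137, 0.01      ]))]
handle [([226.3, 192.9], 0.62)]
[([286.5, 402.6], 0.66, array([0.46178536, 0.37545726, 0.01      ]))]
handle [([231.2, 167.0], 0.88), ([285.3, 368.2], 0.55)]
[0.42904863 0.3328818  0.1564696 ] 0.08516692194014577
```

View pics/c5.png

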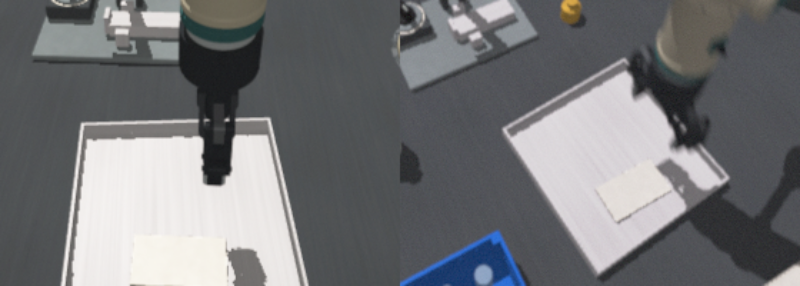

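Panel lies flat in the tray. Next I lower the bar.

Request:
servo_tool --pt "-1.5 -2.5 -2 0 0 0 -1" --pt "-1.8 -4 -2 0 0 0 -1" --pt "-1.8 -4 -2 0 0 0 -1" --pt "-1.8 -4 -2 0 0 0 -1" --pt "-1.8 -4 -1.5 0 0 0 -1"

```text
clock: 17.55
position: [0.517, 0.147, 0.2518]
ee_rot: [-0.001, -0.0, 1.0, 0.0]
contact_force: [0.9, -0.1, -0.2]
width: 0.0858
gripper_force: 0.0
```

Request:
servo_tool --pt "-1.8 -4 -1.5 0 0 0 0" --pt "-1.8 -4 0 0 0 0 0" --pt "-1.8 -4 0 0 0 0 0" --pt "-1.9 -4.5 0 0 0 0 0" --pt "-1.8 -4.4 0 0 0 0 0"

```text
clock: 18.05
position: [0.608, -0.0624, 0.2652]
ee_rot: [-0.001, -0.0, 1.0, 0.001]
contact_force: [0.1, 0.4, 0.3]
width: 0.0427
gripper_force: 0.0
```

Request:
servo_tool --pt "0 0 0.5 0 0 0 0" --pt "0 0 1.4 0 0 0 0" --pt "0 0 1.5 0 0 0 0" --pt "0 0 1.5 0 0 0 0" --pt "0 0 1 0 0 0 0"

```text
clock: 18.55
position: [0.6064, -0.06, 0.2052]
ee_rot: [-0.002, 0.0, 1.0, 0.001]
contact_force: [-0.1, -0.2, 0.7]
width: 0.0422
gripper_force: 0.0
```

```bash
python3 - <<'E'
from h import *
print(st()['position'],st()['contact_force'])
R=[]
for n in('scene','side'):
    snap(n); d=finder.tip_of('bar_handle',n); print([(x['at'],x['p']) for x in d[:2]])
    if d: R.append(ray(n,d[0]['at']))
if len(R)==2: print(tri(R))
E
```

```text
[ 0.60641818 -0.06002679  0.20524527] [-0.06619768 -0.21998475  0.6613153 ]
[([225.8, 189.2], 0.46)]
[([230.0, 167.0], 0.9)]
(array([ 0.60469346, -0.07357479,  0.2037383 ]), np.float64(0.0035668126062602004))
```

Request:
servo_tool --pt "0 0 0 0 0 0 0.5" --pt "0 0 0 0 0 0 1" --pt "0 0 0 0 0 0 1" --pt "0 0 0 0 0 0 1" --pt "0 0 0 0 0 0 1" --squeeze 40

```text
clock: 19.25
position: [0.6078, -0.0613, 0.2092]
ee_rot: [0.001, 0.0, 1.0, 0.0]
contact_force: [0.5, 0.1, 3.9]
width: 0.0103
gripper_force: 39.3
```

Request:
servo_tool --pt "0 2.03 0.82 0 0 0 1" --pt "0 1.91 1.06 0 0 0 1" --pt "0 1.76 1.29 0 0 0 1" --pt "0 1.59 1.5 0 0 0 1" --pt "0 1.39 1.69 0 0 0 1"

```text
clock: 19.75
position: [0.6083, 0.0257, 0.1444]
ee_rot: [0.001, 0.0, 1.0, -0.001]
contact_force: [3.3, -4.8, 0.0]
width: 0.0105
gripper_force: 40.8
```

Request:
servo_tool --pt "0 1.17 1.85 0 0 0 1" --pt "0 0.93 1.98 0 0 0 1" --pt "0 0.67 2.08 0 0 0 1" --pt "0 0.41 2.15 0 0 0 1" --pt "0 0.14 1.9 0 0 0 1"

```text
clock: 20.25
position: [0.6085, 0.0593, 0.0441]
ee_rot: [0.001, 0.0, 1.0, -0.0]
contact_force: [3.1, -0.2, 2.3]
width: 0.0104
gripper_force: 44.4
```

Request:
servo_tool --pt "0 0 0 0 0 0 1" --pt "0 0 0.2 0 0 0 1" --pt "0 0 0.2 0 0 0 1" --pt "0 0 0 0 0 0 1" --pt "0 0 0 0 0 0 1"

```text
clock: 20.75
position: [0.6084, 0.0593, 0.0413]
ee_rot: [0.001, 0.001, 1.0, 0.001]
contact_force: [5.0, 2.7, -0.5]
width: 0.0104
gripper_force: 44.2
```

Request:
servo_tool --pt "0 0 0.2 0 0 0 1" --pt "0 0 0.2 0 0 0 1" --pt "0 0 0.1 0 0 0 1" --pt "0 0 0 0 0 0 1" --pt "0 0 0 0 0 0 1"

```text
clock: 21.25
position: [0.6085, 0.0593, 0.0374]
ee_rot: [0.001, 0.001, 1.0, 0.001]
contact_force: [3.5, 3.8, 5.7]
width: 0.0105
gripper_force: 44.9
```

Request:
servo_tool --pt "0 0 0.2 0 0 0 1" --pt "0 0 0.2 0 0 0 1" --pt "0 0 0 0 0 0 1" --pt "0 0 0 0 0 0 1" --pt "0 0 0 0 0 0 1"

```text
clock: 21.75
position: [0.6086, 0.0594, 0.0366]
ee_rot: [0.002, 0.001, 1.0, 0.001]
contact_force: [-1.7, 3.7, 22.8]
width: 0.0103
gripper_force: 47.1
```

Request:
servo_tool --pt "0 0 0 0 0 0 0.3" --pt "0 0 0 0 0 0 -0.3" --pt "0 0 -1 0 0 0 -0.5" --pt "0 0 -3 0 0 0 -0.5" --pt "0 0 -4 0 0 0 -0.5"

```text
clock: 22.25
position: [0.605, 0.0583, 0.1106]
ee_rot: [-0.004, 0.0, 1.0, -0.0]
contact_force: [1.7, 0.6, 1.1]
width: 0.0639
gripper_force: 0.0
```

Request:
servo_tool --pt "-1 -3 -3 0 0 0 -1" --pt "-1 -3 -3 0 0 0 -1" --pt "-1 -3 -2.5 0 0 0 -1" --pt "-1 -3 0 0 0 0 -1" --pt "-1 -3 0 0 0 0 -1"

```text
clock: 22.75
position: [0.6574, -0.0929, 0.1984]
ee_rot: [0.0, 0.0, 1.0, -0.0]
contact_force: [-0.0, -0.2, -0.5]
width: 0.0858
gripper_force: 0.0
```

Request:
servo_tool --pt "0 0 0 0 0 0 -1" --pt "0 0 0 0 0 0 -1" --pt "0 0 0 0 0 0 -1" --pt "0 0 0 0 0 0 -1" --pt "0 0 0 0 0 0 -1"

```text
clock: 23.25
position: [0.657, -0.0903, 0.1971]
ee_rot: [-0.0, -0.0, 1.0, 0.0]
contact_force: [-0.6, -0.7, -0.6]
width: 0.0853
gripper_force: 0.0
```

```bash
python3 - <<'E'
from h import *
np.set_printoptions(precision=3,suppress=True)
im=snap('wrist','w6.png'); c=cal('wrist'); s=st();print(s['clock'],s['position'],s['qpos'])
for l in ['bar_handle','reset_grip','head1_grip']:
    print(l,[(x['at'],x['p'],atz('wrist',x['at'],.08,c)) for x in finder.tip_of(l,'wrist')[:2]])
for a,b in (((84,185),(145,150)),((115,242),(170,228))):
    print(tri([ray('scene',np.array(a)*.6+[120,60]),ray('side',np.array(b)*.6+[120,60])]))
E
```

```text
23.3 [ 0.657 -0.09   0.197] [-0.242  0.432  1.369  0.     1.341 -1.813]
bar_handle [([466.5, 137.4], 0.58, array([0.606, 0.042, 0.08 ]))]
reset_grip [([272.0, 229.6], 0.91, array([ 0.679, -0.101,  0.08 ]))]
head1_grip []
(array([ 0.7  , -0.253,  0.154]), np.float64(0.0019080007592144658))
(array([ 0.673, -0.248,  0.002]), np.float64(0.0008829856591798463))
```

View pics/w6.png

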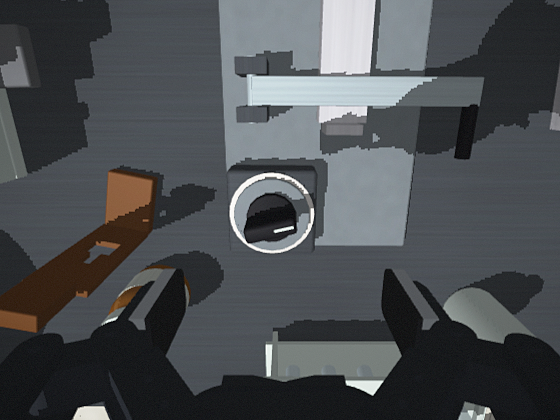

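The knob's grip bar shows at about (248,238) to (297,227), so its long axis is near world y. I turn the tool to match and look again from above the knob.

Request:
servo_tool --pt "-1.1 -0.6 1 0 0 0 -1" --pt "-1.1 -0.5 1 0 0 0 -1" --pt "0 0 2 0 0 0 -1" --pt "0 0 0 0 0 8.5 -1" --pt "0 0 0 0 0 8.5 -1"

```text
clock: 23.95
position: [0.6795, -0.103, 0.1543]
ee_rot: [-0.002, 0.151, 0.988, 0.0]
contact_force: [0.4, -0.5, 0.0]
width: 0.085
gripper_force: 0.0
```

Request:
servo_tool --pt "0 0 0 0 0 8.5 -1" --pt "0 0 0 0 0 8.5 -1" --pt "0 0 0 0 0 8.5 -1" --pt "0 0 0 0 0 8.5 -1" --pt "0 0 0 0 0 8.5 -1"

```text
clock: 24.45
position: [0.68, -0.103, 0.1554]
ee_rot: [-0.001, 0.499, 0.866, -0.0]
contact_force: [-1.2, -0.5, -0.4]
width: 0.0855
gripper_force: 0.0
```

Request:
servo_tool --pt "0 0 0 0 0 8.5 -1" --pt "0 0 0 0 0 8.5 -1" --pt "0 0 0 0 0 0 -1" --pt "0 0 0 0 0 0 -1" --pt "0 0 0 0 0 0 -1"

```text
clock: 24.95
position: [0.6795, -0.1026, 0.1564]
ee_rot: [-0.0, 0.619, 0.786, -0.0]
contact_force: [-0.0, -0.3, 0.1]
width: 0.0856
gripper_force: 0.0
```

```bash
python3 - <<'E'
from h import *
np.set_printoptions(precision=3,suppress=True)
im=snap('wrist','w7.png'); c=cal('wrist'); s=st();print(s['clock'],s['position'],s['qpos'])
for l in ['reset_grip']:
    print(l,[(x['at'],x['p'],atz('wrist',x['at'],.078,c)) for x in finder.tip_of(l,'wrist')[:2]])
R=[ray('wrist',finder.tip_of('reset_grip','wrist')[0]['at'],c)]
E
```

```text
25.0 [ 0.68  -0.103  0.157] [-0.251  0.492  1.369  0.     1.281 -0.487]
reset_grip [([284.8, 218.5], 0.7, array([ 0.68 , -0.103,  0.078]))]
```

View pics/w7.png

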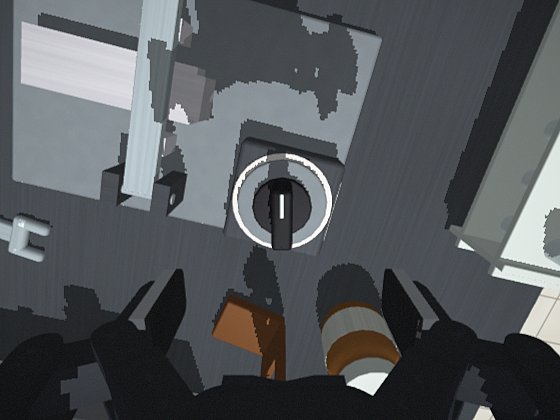

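```bash
python3 - <<'E'
from h import *
np.set_printoptions(precision=3,suppress=True)
for u in ((62,280),): print(atz('scene',np.array(u)*.6+[120,60],0))
for u in ((107,240),): print(atz('side',np.array(u)*.6+[120,60],0))
print(tri([ray('scene',np.array((54,238))*.6+[120,60]),ray('side',np.array((101,194))*.6+[120,60])]))
E
```

```text
[ 0.786 -0.208  0.   ]
[ 0.777 -0.209  0.   ]
(array([ 0.776, -0.225,  0.086]), np.float64(0.003335323388309347))
```

Request:
servo_tool --pt "0 0 2 0 0 0 -1" --pt "0 0 2 0 0 0 -1" --pt "0 0 2 0 0 0 -0.5" --pt "0 0 1.6 0 0 0 0" --pt "0 0 1 0 0 0 0"

```text
clock: 25.6
position: [0.6787, -0.1022, 0.0697]
ee_rot: [-0.001, 0.619, 0.785, -0.0]
contact_force: [0.2, 0.2, -0.7]
width: 0.0441
gripper_force: 0.0
```

Request:
servo_tool --pt "0 0 0 0 0 0 0.5" --pt "0 0 0 0 0 0 1" --pt "0 0 0 0 0 0 1" --pt "0 0 0 0 0 0 1" --pt "0 0 0 0 0 0 1" --squeeze 30

```text
clock: 26.1
position: [0.6785, -0.1027, 0.0716]
ee_rot: [-0.0, 0.619, 0.785, -0.001]
contact_force: [-4.7, -1.1, 1.1]
width: 0.0132
gripper_force: 31.9
```

Request:
servo_tool --pt "0 0 0 0 0 -4 1" --pt "0 0 0 0 0 -6 1" --pt "0 0 0 0 0 -6 1" --pt "0 0 0 0 0 -6 1" --pt "0 0 0 0 0 -6 1"

```text
clock: 26.6
position: [0.6792, -0.1023, 0.0716]
ee_rot: [0.0, 0.409, 0.912, 0.0]
contact_force: [-3.4, -0.4, 0.4]
width: 0.0133
gripper_force: 31.8
```

```bash
python3 - <<'E'
from h import *
s=st();print(s['qpos'],s['moment'],s['contact_force'],s['position'])
E
```

```text
[-2.50887035e-01  5.58892190e-01  1.47634365e+00  4.78025326e-04
  1.10628131e+00 -9.78588897e-01] [-0.00512112  0.40838218  0.01521353] [-3.38604026 -0.4448999   0.35704769] [ 0.67923617 -0.10227917  0.07156495]
```

Request:
servo_tool --pt "0 0 0 0 0 -6 1" --pt "0 0 0 0 0 -6 1" --pt "0 0 0 0 0 -6 1" --pt "0 0 0 0 0 -6 1" --pt "0 0 0 0 0 -6 1"

```text
clock: 27.1
position: [0.6797, -0.1014, 0.0716]
ee_rot: [0.0, 0.159, 0.987, 0.001]
contact_force: [-1.7, 0.8, -0.2]
width: 0.0132
gripper_force: 31.8
```

```bash
python3 - <<'E'
from h import *
s=st();print(s['qpos'][5],s['moment'],s['contact_force'],s['position'],s['width'])
E
```

```text
-1.5021498169428207 [ 0.36573405  0.36458658 -0.0216258 ] [-1.73609249  0.83116219 -0.17925071] [ 0.67971494 -0.10141454  0.0715798 ] 0.013205148093236755
```

Request:
servo_tool --pt "0 0 0 0 0 -6 1" --pt "0 0 0 0 0 -6 1" --pt "0 0 0 0 0 -6 1" --pt "0 0 0 0 0 -6 1" --pt "0 0 0 0 0 0 1"

```text
clock: 27.6
position: [0.68, -0.101, 0.0718]
ee_rot: [0.001, -0.045, 0.999, 0.002]
contact_force: [-1.4, 3.9, 1.3]
width: 0.0134
gripper_force: 70.0
```

```bash
python3 - <<'E'
from h import *
s=st();print(s['qpos'][5],s['moment'],s['contact_force'],s['position'],s['width'])
E
```

```text
-1.9127404865228366 [ 0.527026    0.30543886 -1.77853493] [-1.38299297  3.88945092  1.25253804] [ 0.67999606 -0.10097341  0.07176545] 0.013394715823391502
```

Request:
servo_tool --pt "0 0 0 0 0 0 0.5" --pt "0 0 0 0 0 0 0" --pt "0 0 0 0 0 0 -0.3" --pt "0 0 -1 0 0 0 -0.5" --pt "0 0 -4 0 0 5.2 -1"

```text
clock: 28.1
position: [0.6764, -0.1019, 0.1174]
ee_rot: [-0.005, -0.001, 1.0, 0.001]
contact_force: [-0.2, -0.4, 0.7]
width: 0.0762
gripper_force: 0.0
```

Request:
servo_tool --pt "0 0 -4 0 0 0 -1" --pt "1 0 -4.5 0 0 0 -1" --pt "2 -1 -4.2 0 0 0 -1" --pt "3 -2 -3 0 0 0 -1" --pt "3.5 -3 -2 0 0 0 -1"

```text
clock: 28.6
position: [0.5853, -0.1626, 0.302]
ee_rot: [0.003, -0.004, 1.0, -0.001]
contact_force: [0.5, -0.8, 0.5]
width: 0.0856
gripper_force: 0.0
```

Request:
servo_tool --pt "3.5 -3 0 0 0 0 -1" --pt "3.5 -3 0 0 0 0 -1" --pt "3 -3 0 0 0 0 -1" --pt "0 0 0 0 0 0 -1" --pt "0 0 0 0 0 0 -1"

```text
clock: 29.1
position: [0.4848, -0.2538, 0.299]
ee_rot: [0.001, -0.001, 1.0, -0.0]
contact_force: [-0.1, 0.6, 0.1]
width: 0.0853
gripper_force: 0.0
```

Request:
servo_tool --pt "0 0 0 0 0 0 -1" --pt "0 0 0 0 0 0 -1" --pt "0 0 0 0 0 0 -1" --pt "0 0 0 0 0 0 -1" --pt "0 0 0 0 0 0 -1"

```text
clock: 29.6
position: [0.4855, -0.2527, 0.2978]
ee_rot: [-0.0, -0.003, 1.0, 0.0]
contact_force: [-0.4, -0.2, -0.7]
width: 0.0849
gripper_force: 0.0
```

```bash
python3 - <<'E'
from h import *
np.set_printoptions(precision=3,suppress=True)
im=snap('wrist','w8.png'); c=cal('wrist'); s=st();print(s['clock'],s['position'],s['qpos'])
for l,z in (('head1_grip',.185),('screw_line',.1),('board',0)):
    print(l,[(x['at'],x['p'],atz('wrist',x['at'],z,c)) for x in finder.tip_of(l,'wrist')[:4]])
snap('scene','sc8.png');snap('side','si8.png')
for n in('scene','side'): print(n,'reset',[(x['at'],x['p']) for x in finder.tip_of('reset_grip',n)[:2]],'hd',[(x['at'],x['p']) for x in finder.tip_of('bar_handle',n)[:2]])
E
```

```text
29.65 [ 0.485 -0.253  0.298] [-0.607  0.207  1.456  0.     1.479 -2.183]
head1_grip [([157.0, 111.9], 0.79, array([ 0.417, -0.344,  0.185])), ([174.4, 280.2], 0.23, array([ 0.551, -0.344,  0.185]))]
screw_line [([182.0, 217.5], 0.79, array([ 0.526, -0.36 ,  0.1  ]))]
board [([211.6, 185.9], 0.89, array([ 0.517, -0.349,  0.   ]))]
scene reset [([202.3, 226.0], 0.5)] hd [([249.1, 265.3], 0.78), ([248.3, 117.3], 0.74)]
side reset [([208.4, 201.7], 0.49)] hd [([226.4, 256.4], 0.61), ([287.3, 357.9], 0.46)]
```

View pics/w8.png

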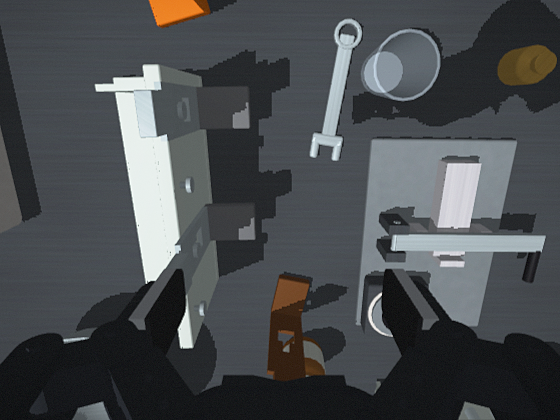

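The wrist view shows the head tabs near (147,112) and (170,270), with the board's front edge leaning slightly. I enlarge that part to measure it.

```bash
python3 - <<'E'
from h import *
a=cv2.imread('pics/w8.png')[60:310,85:265]; a=cv2.resize(a,(432,600),interpolation=cv2.INTER_CUBIC)
cv2.imwrite('pics/c8.png',a)
np.set_printoptions(precision=3,suppress=True)
c=cal('wrist')
for d in finder.silhouettes('head1_grip','wrist')[:3]: print(d['box'],d['p'])
E
```

```text
[194.4, 111.8, 115.9, 57.3] 0.89
[177.4, 13.8, 59.8, 27.6] 0.84
```

View pics/c8.png

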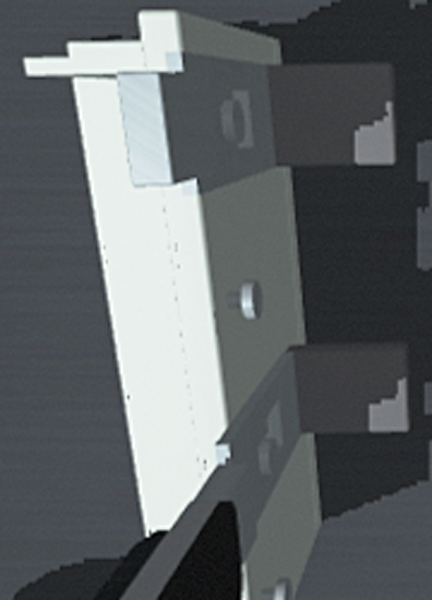

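```bash
python3 - <<'E'
from h import *
np.set_printoptions(precision=4,suppress=True)
c=cal('wrist')
f=lambda u,z: atz('wrist',np.array(u)/2.4+[85,60],z,c)
T=[f(u,.205) for u in((118,75),(158,73),(173,184),(132,186))]; print(T,np.mean(T,0))
B=[f((180,12),.145),f((225,440),.145)]; print(B, np.degrees(np.arctan2(*(B[1]-B[0])[[1,0]])))
print('screw2',f((250,300),.105))
sh=[f((395,164),.054),f((409,432),.054),f((394,65),.054),f((406,343),.054)];print(sh)
for k in((0,1),(2,3)): print(np.degrees(np.arctan2(*(sh[k[1]]-sh[k[0]])[[1,0]])),np.linalg.norm(sh[k[1]]-sh[k[0]]))
# fixed camera check of predicted
m=np.mean(T,0)
for n in('scene','side'): print(n,proj(n,m))
E
```

```text
[array([ 0.4035, -0.3504,  0.205 ]), array([ 0.4029, -0.3397,  0.205 ]), array([ 0.4319, -0.3388,  0.205 ]), array([ 0.4325, -0.3502,  0.205 ])] [ 0.4177 -0.3448  0.205 ]
[array([ 0.3826, -0.3525,  0.145 ]), array([ 0.535 , -0.3512,  0.145 ])] 0.5009255550698679
screw2 [ 0.4895 -0.3486  0.105 ]
[array([ 0.4382, -0.2921,  0.054 ]), array([ 0.5702, -0.2883,  0.054 ]), array([ 0.3956, -0.2914,  0.054 ]), array([ 0.5233, -0.2888,  0.054 ])]
1.6231134116076953 0.13206866857817287
1.1607256373351538 0.1276808022965221
scene [247.6156 109.8987]
side [310.2141 120.3321]
```

Request:
servo_tool --pt "-1.3 -1.8 0.5 0 0 -1 -1" --pt "-1.3 -1.8 0.8 0 0 0 -1" --pt "-1.3 -1.8 0.8 0 0 0 -1" --pt "-1.3 -1.8 0.8 0 0 0 -1" --pt "-1.3 -1.9 0.8 0 0 0 -1"

```text
clock: 30.65
position: [0.5523, -0.3435, 0.2606]
ee_rot: [0.0, -0.011, 1.0, 0.0]
contact_force: [0.1, 0.2, 1.2]
width: 0.0856
gripper_force: 0.0
```

Request:
servo_tool --pt "0 0 1 0 0 0 -1" --pt "0 0 2.5 0 0 0 -1" --pt "0 0 2.5 0 0 0 -1" --pt "0 0 1.6 0 0 0 -1" --pt "0 0 1 0 0 0 -0.5"

```text
clock: 31.15
position: [0.5506, -0.3416, 0.1732]
ee_rot: [-0.001, -0.011, 1.0, 0.001]
contact_force: [-0.7, 0.7, 0.4]
width: 0.0734
gripper_force: 0.0
```

Request:
servo_tool --pt "0 0 0 0 0 0 0" --pt "0 0 0 0 0 0 0.5" --pt "0 0 0 0 0 0 1" --pt "0 0 0 0 0 0 1" --pt "0 0 0 0 0 0 1" --squeeze 60

```text
clock: 31.65
position: [0.5522, -0.3413, 0.1762]
ee_rot: [0.001, -0.011, 1.0, 0.001]
contact_force: [0.5, 5.4, 4.4]
width: 0.0112
gripper_force: 62.6
```

Request:
servo_tool --pt "0 0 0 0 0 0 1" --pt "0 0 0 0 0 0 1" --pt "0 0 0 0 0 0 1" --pt "0 0 0 0 0 0 1" --pt "0 0 0 0 0 0 1"

```text
clock: 32.15
position: [0.5522, -0.3413, 0.1762]
ee_rot: [0.001, -0.011, 1.0, 0.001]
contact_force: [-0.3, 6.1, 5.8]
width: 0.0116
gripper_force: 62.7
```

Request:
servo_tool --pt "0 0.1 -0.3 0 0 0 1" --pt "0 0.1 -0.6 0 0 0 1" --pt "0 0 -0.7 0 0 0 1" --pt "0 0 -0.7 0 0 0 1" --pt "0 0 -0.5 0 0 0 1"

```text
clock: 32.65
position: [0.5519, -0.3413, 0.2038]
ee_rot: [0.0, -0.011, 1.0, -0.0]
contact_force: [-0.1, 0.4, -3.5]
width: 0.0114
gripper_force: 61.3
```

Request:
servo_tool --pt "0 0 0 0 0 0 1" --pt "0 0 0 0 0 0 1" --pt "0 0 0 0 0 0 1" --pt "0 0 0 0 0 0 1" --pt "0 0 0 0 0 0 1"

```text
clock: 33.15
position: [0.5517, -0.3409, 0.2027]
ee_rot: [-0.0, -0.011, 1.0, 0.0]
contact_force: [0.2, 0.5, -3.2]
width: 0.0111
gripper_force: 61.6
```

Lifted 26.5 mm with the weight on the tool (about 3 N), so I pull it off and then raise it.

Request:
servo_tool --pt "0 0.4 0 0 0 0 1" --pt "0 0.6 0 0 0 0 1" --pt "0 0.8 0 0 0 0 1" --pt "0 0.8 0 0 0 0 1" --pt "0 0.6 0 0 0 0 1"

```text
clock: 33.65
position: [0.551, -0.3077, 0.2031]
ee_rot: [-0.0, -0.011, 1.0, 0.0]
contact_force: [0.7, -0.9, -3.5]
width: 0.0112
gripper_force: 61.4
```

Request:
servo_tool --pt "0 0.5 -1 0 0 0 1" --pt "0 0.5 -3 0 0 0 1" --pt "0 0.5 -4 0 0 0 1" --pt "0 0.5 -4 0 0 0 1" --pt "0 0.5 -3 0 0 0 1"

```text
clock: 34.15
position: [0.5509, -0.2837, 0.3569]
ee_rot: [0.002, -0.011, 1.0, -0.001]
contact_force: [0.2, -0.1, -2.9]
width: 0.0113
gripper_force: 61.7
```

```bash
python3 - <<'E'
from h import *
np.set_printoptions(precision=3,suppress=True)
s=st();print(s['position'],s['contact_force'],s['width'])
print(tray('scene','sc9.png'));print(tray('side','si9.png'))
for n in('scene','side'): print(n,[(x['at'],x['p']) for x in finder.tip_of('head1_grip',n)[:4]], proj(n,s['position']))
E
```

```text
[ 0.551 -0.284  0.357] [ 0.176 -0.071 -2.884] 0.011324407893618578
(((464.30810546875, 290.190673828125), (277.5115051269531, 276.5067443847656), 4.6259050369262695), (269, 256, 156, 147))
(((461.0408935546875, 281.71270751953125), (272.3956298828125, 265.14056396484375), 4.501734733581543), (207, 294, 173, 126))
scene [([282.8, 112.2], 0.81), ([244.8, 116.6], 0.57)] [206.858  88.123]
side [([307.8, 124.9], 0.85), ([262.6, 65.5], 0.65), ([350.8, 137.9], 0.64)] [259.924  71.611]
```

The tray has been knocked about 24 mm towards -y. I carry the head over and recheck the tray.

Request:
servo_tool --pt "0.2 2 0 0 0 0 1" --pt "0.2 4 0 0 0 0 1" --pt "0.2 4.5 0 0 0 0 1" --pt "0.2 4.5 0 0 0 0 1" --pt "0.2 4.5 0 0 0 0 1"

```text
clock: 34.95
position: [0.5349, -0.0866, 0.3513]
ee_rot: [-0.002, -0.011, 1.0, 0.001]
contact_force: [0.8, 1.0, -3.2]
width: 0.0113
gripper_force: 61.5
```

Request:
servo_tool --pt "0.2 4.5 0 0 0 0 1" --pt "0.2 4.5 0 0 0 0 1" --pt "0.2 4.5 0 0 0 0 1" --pt "0.2 4.5 0 0 0 0 1" --pt "0.2 4.5 0 0 0 0 1"

```text
clock: 35.45
position: [0.5195, 0.1378, 0.3515]
ee_rot: [-0.002, -0.011, 1.0, 0.0]
contact_force: [1.0, -0.3, -2.5]
width: 0.0113
gripper_force: 61.6
```

Request:
servo_tool --pt "0.2 4 0 0 0 0 1" --pt "0.2 3 0 0 0 0 1" --pt "0.2 1 0 0 0 0 1" --pt "0 0 0 0 0 0 1" --pt "0 0 0 0 0 0 1"

```text
clock: 35.95
position: [0.5131, 0.2146, 0.3523]
ee_rot: [-0.001, -0.011, 1.0, -0.001]
contact_force: [0.9, 0.4, -3.2]
width: 0.0112
gripper_force: 61.5
```

```bash
python3 - <<'E'
from h import *
np.set_printoptions(precision=3,suppress=True)
s=st();print(s['position'],s['contact_force'],s['width'])
for n in('scene','side'):
    print(tray(n,n+'10.png')); print([(x['at'],x['p'],atz(n,x['at'],.01)) for x in finder.tip_of('panel_center',n)[:2]])
a=cv2.imread('pics/side10.png')[60:420,130:430]; b=cv2.imread('pics/scene10.png')[60:420,180:480]
cv2.imwrite('pics/c10.png',cv2.resize(np.hstack([a,b]),(800,480)))
E
```

```text
[0.513 0.215 0.352] [ 0.873  0.374 -3.216] 0.01121528122898646
(((464.1122131347656, 291.7490234375), (276.5496826171875, 273.4027404785156), 4.514098644256592), (270, 256, 155, 146))
[([357.1, 344.0], 0.83, array([0.466, 0.353, 0.01 ]))]
(((460.55499267578125, 283.17510986328125), (271.5422058105469, 260.42852783203125), 4.134774208068848), (207, 295, 173, 125))
[([287.4, 390.7], 0.63, array([0.461, 0.355, 0.01 ]))]
```

View pics/c10.png

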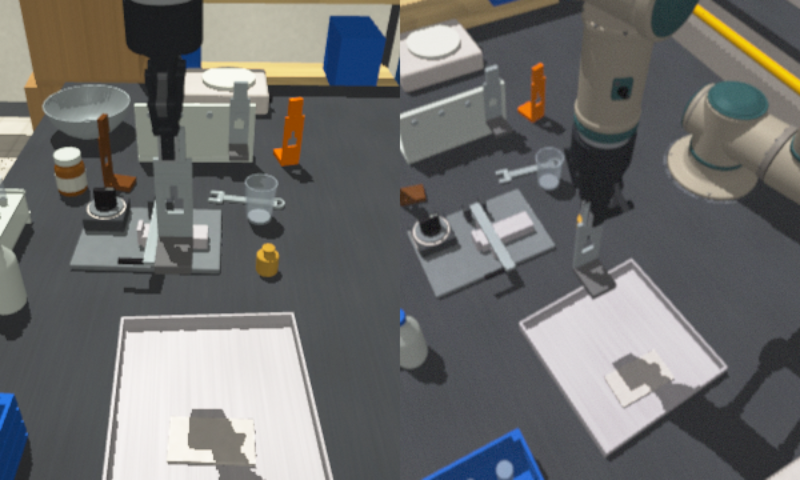

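The tray is now centred at (0.463, 0.291) and the panel at (0.463, 0.354). The head hangs upright, so I set it down.

Request:
servo_tool --pt "-0.6 0 3 0 0 0 1" --pt "-0.6 0 4.5 0 0 0 1" --pt "0 0 4.5 0 0 0 1" --pt "0 0 4 0 0 0 1" --pt "0 0 2 0 0 0 1"

```text
clock: 36.75
position: [0.5234, 0.2144, 0.1692]
ee_rot: [-0.003, -0.01, 1.0, -0.001]
contact_force: [0.3, -0.8, -3.0]
width: 0.0113
gripper_force: 61.5
```

Request:
servo_tool --pt "0 0 1 0 0 0 1" --pt "0 0 0.7 0 0 0 1" --pt "0 0 0.5 0 0 0 1" --pt "0 0 0.4 0 0 0 1" --pt "0 0 0 0 0 0 1"

```text
clock: 37.25
position: [0.5259, 0.2157, 0.1475]
ee_rot: [0.0, -0.011, 1.0, 0.0]
contact_force: [1.1, 0.2, -3.6]
width: 0.0112
gripper_force: 61.6
```

Request:
servo_tool --pt "0 0 0.2 0 0 0 1" --pt "0 0 0.2 0 0 0 1" --pt "0 0 0 0 0 0 1" --pt "0 0 0 0 0 0 1" --pt "0 0 0 0 0 0 1"

```text
clock: 37.75
position: [0.5257, 0.2157, 0.1432]
ee_rot: [0.0, -0.011, 1.0, 0.0]
contact_force: [0.3, -0.0, -3.1]
width: 0.0112
gripper_force: 61.6
```

Request:
servo_tool --pt "0 0 0.15 0 0 0 1" --pt "0 0 0.15 0 0 0 1" --pt "0 0 0.1 0 0 0 1" --pt "0 0 0 0 0 0 1" --pt "0 0 0 0 0 0 1"

```text
clock: 38.25
position: [0.5259, 0.2158, 0.1406]
ee_rot: [0.001, -0.011, 1.0, 0.0]
contact_force: [-1.8, -0.5, 6.6]
width: 0.0114
gripper_force: 63.2
```

Request:
servo_tool --pt "0 0 -0.1 0 0 0 1" --pt "0 0 0 0 0 0 0.6" --pt "0 0 0 0 0 0 0.2" --pt "0 0 0 0 0 0 -0.2" --pt "0 0 0 0 0 0 -0.4"

```text
clock: 38.75
position: [0.5257, 0.2157, 0.14]
ee_rot: [0.0, -0.011, 1.0, 0.0]
contact_force: [-0.1, -0.0, 0.0]
width: 0.0592
gripper_force: 0.0
```

Request:
servo_tool --pt "0 0 -1 0 0 0 -0.4" --pt "0 0 -3 0 0 0 -0.4" --pt "0 0 -4 0 0 0 -1" --pt "0.5 -1 -4 0 0 0 -1" --pt "1 -3 -2 0 0 0 -1"

```text
clock: 39.25
position: [0.5135, 0.177, 0.2845]
ee_rot: [0.004, -0.012, 1.0, 0.001]
contact_force: [0.2, -0.9, -0.3]
width: 0.0853
gripper_force: 0.0
```

Request:
servo_tool --pt "1 -4.5 0 0 0 0 -1" --pt "1 -4.7 0 0 0 0 -1" --pt "1 -4.7 0 0 0 0 -1" --pt "1 -4.7 0 0 0 0 -1" --pt "1 -4.7 0 0 0 0 -1"

```text
clock: 39.75
position: [0.466, -0.0603, 0.281]
ee_rot: [0.001, -0.011, 1.0, -0.0]
contact_force: [0.6, 0.2, -0.4]
width: 0.0856
gripper_force: 0.0
```

Request:
servo_tool --pt "1 -4.7 0 0 0 0 -1" --pt "1 -4.7 0 0 0 0 -1" --pt "1 -4.7 0 0 0 0 -1" --pt "1 -4.5 0 0 0 0 -1" --pt "0.3 -4 0 0 0 0 -1"

```text
clock: 40.25
position: [0.4274, -0.2878, 0.281]
ee_rot: [0.0, -0.01, 1.0, -0.001]
contact_force: [0.6, -0.1, -0.5]
width: 0.0853
gripper_force: 0.0
```

```bash
python3 - <<'E'
from h import *
np.set_printoptions(precision=3,suppress=True)
s=st();print(s['position'],s['contact_force'],s['width'],s['qpos'])
R=[]
for n in('scene','side'):
    snap(n,n+'11.png'); d=finder.tip_of('head1_grip',n); print([(x['at'],x['p']) for x in d[:5]], 'exp tray',proj(n,(.526,.2158,.149)),'board',proj(n,(.4177,-.345,.185)))
E
```

```text
[ 0.427 -0.288  0.281] [ 0.634 -0.071 -0.487] 0.08528008059359424 [-0.728  0.163  1.553 -0.     1.425 -2.319]
[([282.1, 111.4], 0.66), ([245.1, 116.9], 0.64), ([250.8, 264.4], 0.63)] exp tray [309.889 279.65 ] board [247.927 115.282]
[([310.3, 128.0], 0.94), ([351.8, 139.6], 0.89), ([277.4, 144.6], 0.73), ([259.5, 236.8], 0.36)] exp tray [253.804 272.524] board [309.917 126.915]
```

Request:
servo_tool --pt "0.3 -1 0 0 0 0 -1" --pt "0.3 -2 0.5 0 0 0 -1" --pt "0.3 -2 0.5 0 0 0 -1" --pt "0 -0.6 0.8 0 0 0 -1" --pt "0 0 1 0 0 0 -1"

```text
clock: 40.95
position: [0.4211, -0.3417, 0.2517]
ee_rot: [0.0, -0.011, 1.0, -0.0]
contact_force: [-0.2, -0.4, 1.2]
width: 0.0854
gripper_force: 0.0
```

```bash
python3 - <<'E'
from h import *
np.set_printoptions(precision=3,suppress=True)
s=st();print(s['position'])
A=(.526,.2158)
for n in('scene','side'):
    im=snap(n,n+'12.png')
    print(n,[(np.round(d['box']),round(d['p'],2)) for d in finder.silhouettes('head1_grip',n)[:5]])
    # expected outline of a standing head in the tray
    pts=[proj(n,(A[0]+dx,A[1]+dy,z)) for dx,dy,z in((-.022,.054,.004),(.022,.054,.004),(-.015,0,.169),(.015,0,.169),(0,0,.149),(0,0,.10),(0,.03,.02))]
    print(np.round(pts)); 
    for p in pts[4:]: print(im[int(p[1])-1:int(p[1])+2,int(p[0])-1:int(p[0])+2].mean((0,1)))
E
```

```text
[ 0.421 -0.342  0.252]
scene [(array([278., 128.,  22.,  43.]), 0.92), (array([251., 138.,  24.,  55.]), 0.58)]
[[325. 323.]
 [309. 330.]
 [316. 272.]
 [305. 278.]
 [310. 280.]
 [308. 290.]
 [313. 316.]]
[151.778 158.556 161.556]
[105.    107.889 110.778]
[69.    68.333 69.889]
side [(array([325., 210.,  19.,  39.]), 0.72), (array([346., 158.,  26.,  53.]), 0.69), (array([309., 150.,  17.,  58.]), 0.68)]
[[266. 349.]
 [243. 348.]
 [262. 265.]
 [245. 264.]
 [254. 273.]
 [255. 292.]
 [255. 332.]]
[102.333 107.556 105.889]
[101.333 107.444 105.444]
[65.333 64.667 63.   ]
```

The colours at the expected pixels (light tab, grey plate, dark block) fit head 2 standing upright in the tray. Next head.

Request:
servo_tool --pt "0.3 -0.1 1 0 0 0 -1" --pt "0 0 2 0 0 0 -1" --pt "0 0 2 0 0 0 -1" --pt "0 0 1.7 0 0 0 -1" --pt "0 0 1 0 0 0 -0.5"

```text
clock: 41.65
position: [0.4171, -0.3419, 0.1734]
ee_rot: [-0.001, -0.011, 1.0, 0.001]
contact_force: [-0.3, 0.8, 0.7]
width: 0.0735
gripper_force: 0.0
```

Request:
servo_tool --pt "0 0 0 0 0 0 0" --pt "0 0 0 0 0 0 0.5" --pt "0 0 0 0 0 0 1" --pt "0 0 0 0 0 0 1" --pt "0 0 0 0 0 0 1" --squeeze 60

```text
clock: 42.15
position: [0.4182, -0.3432, 0.1759]
ee_rot: [0.001, -0.011, 1.0, -0.001]
contact_force: [0.3, 1.2, 1.7]
width: 0.0113
gripper_force: 59.0
```

Request:
servo_tool --pt "0 0 0 0 0 0 1" --pt "0 0 0 0 0 0 1" --pt "0 0 0 0 0 0 1" --pt "0 0 0 0 0 0 1" --pt "0 0 0 0 0 0 1"

```text
clock: 42.65
position: [0.4182, -0.3433, 0.1758]
ee_rot: [0.001, -0.011, 1.0, -0.001]
contact_force: [-0.4, -0.3, 5.7]
width: 0.0111
gripper_force: 59.2
```

Request:
servo_tool --pt "0 0 -0.3 0 0 0 1" --pt "0 0 -0.6 0 0 0 1" --pt "0 0 -0.7 0 0 0 1" --pt "0 0 -0.6 0 0 0 1" --pt "0 0 -0.5 0 0 0 1"

```text
clock: 43.15
position: [0.4179, -0.3429, 0.2025]
ee_rot: [0.0, -0.011, 1.0, -0.0]
contact_force: [-1.0, -0.2, -3.6]
width: 0.0112
gripper_force: 58.5
```

Request:
servo_tool --pt "0 0 0 0 0 0 1" --pt "0 0 0 0 0 0 1" --pt "0 0 0 0 0 0 1" --pt "0 0 0 0 0 0 1" --pt "0 0 0 0 0 0 1"

```text
clock: 43.65
position: [0.4177, -0.3427, 0.2017]
ee_rot: [-0.0, -0.011, 1.0, 0.0]
contact_force: [-1.0, 0.1, -3.2]
width: 0.0113
gripper_force: 58.4
```

Request:
servo_tool --pt "0 0.4 0 0 0 0 1" --pt "0 0.6 0 0 0 0 1" --pt "0 0.8 0 0 0 0 1" --pt "0 0.8 0 0 0 0 1" --pt "0 0.6 0 0 0 0 1"

```text
clock: 44.15
position: [0.417, -0.3097, 0.202]
ee_rot: [-0.0, -0.011, 1.0, 0.0]
contact_force: [-0.6, -0.5, -2.7]
width: 0.0113
gripper_force: 58.5
```

Request:
servo_tool --pt "0 0.5 -1 0 0 0 1" --pt "0 0.5 -3 0 0 0 1" --pt "0 0.5 -4 0 0 0 1" --pt "0 0.5 -4 0 0 0 1" --pt "0 0.5 -3 0 0 0 1"

```text
clock: 44.65
position: [0.4169, -0.2857, 0.3556]
ee_rot: [0.002, -0.011, 1.0, -0.001]
contact_force: [0.7, -1.3, -3.2]
width: 0.0114
gripper_force: 59.0
```

Request:
servo_tool --pt "0 2 0 0 0 0 1" --pt "0 3.5 0 0 0 0 1" --pt "0 4 0 0 0 0 1" --pt "0 4 0 0 0 0 1" --pt "0 4 0 0 0 0 1"

```text
clock: 45.15
position: [0.4114, -0.1082, 0.351]
ee_rot: [-0.001, -0.011, 1.0, 0.001]
contact_force: [0.7, -0.2, -2.7]
width: 0.0114
gripper_force: 59.1
```

Request:
servo_tool --pt "0 4 0 0 0 0 1" --pt "0 4 0 0 0 0 1" --pt "0 4 0 0 0 0 1" --pt "0 4 0 0 0 0 1" --pt "0 4 0 0 0 0 1"

```text
clock: 45.65
position: [0.4064, 0.0912, 0.3511]
ee_rot: [-0.001, -0.011, 1.0, 0.0]
contact_force: [1.0, 0.2, -2.4]
width: 0.0112
gripper_force: 59.1
```

Request:
servo_tool --pt "0 4 0 0 0 0 1" --pt "0 4 0 0 0 0 1" --pt "0 2.5 0 0 0 0 1" --pt "0 1 0 0 0 0 1" --pt "0 0 0 0 0 0 1"

```text
clock: 46.15
position: [0.4046, 0.2049, 0.3511]
ee_rot: [-0.001, -0.012, 1.0, -0.0]
contact_force: [-0.6, -1.1, -3.4]
width: 0.0112
gripper_force: 59.3
```

```bash
python3 - <<'E'
from h import *
np.set_printoptions(precision=3,suppress=True)
s=st();print(s['position'],s['contact_force'],s['width'])
for n in('scene','side'):
    print(tray(n,n+'13.png')); print([(x['at'],x['p'],atz(n,x['at'],.01)) for x in finder.tip_of('panel_center',n)[:2]],[(x['at'],x['p']) for x in finder.tip_of('head1_grip',n)[:5]])
E
```

```text
[0.405 0.205 0.351] [-0.596 -1.065 -3.414] 0.011246418544718383
(((465.13348388671875, 290.6383361816406), (282.61993408203125, 278.2027587890625), 4.366571426391602), (268, 255, 158, 149))
[([356.2, 344.8], 0.6, array([0.469, 0.353, 0.01 ]))] [([366.0, 194.3], 0.76), ([279.9, 111.5], 0.66), ([258.1, 231.8], 0.23)]
(((460.54833984375, 284.729736328125), (270.1785583496094, 259.8365173339844), 4.67065954208374), (207, 295, 173, 125))
[([289.3, 388.4], 0.66, array([0.458, 0.35 , 0.01 ]))] [([329.4, 168.4], 0.95), ([351.1, 133.5], 0.81)]
```

Tray unmoved. I set the second head down at x = 0.415, y = 0.206.

Request:
servo_tool --pt "-0.5 0.1 3 0 0 0 1" --pt "-0.5 0 4.5 0 0 0 1" --pt "0 0 4.5 0 0 0 1" --pt "0 0 4 0 0 0 1" --pt "0 0 2 0 0 0 1"

```text
clock: 47.05
position: [0.4136, 0.204, 0.1687]
ee_rot: [-0.003, -0.01, 1.0, -0.001]
contact_force: [-0.3, -0.6, -2.9]
width: 0.011
gripper_force: 59.2
```

Request:
servo_tool --pt "0 0 1 0 0 0 1" --pt "0 0 0.7 0 0 0 1" --pt "0 0 0.6 0 0 0 1" --pt "0 0 0.4 0 0 0 1" --pt "0 0 0 0 0 0 1"

```text
clock: 47.55
position: [0.4161, 0.2054, 0.1453]
ee_rot: [0.0, -0.011, 1.0, 0.0]
contact_force: [-0.3, 0.2, -1.9]
width: 0.0113
gripper_force: 59.2
```

Request:
servo_tool --pt "0 0 0.2 0 0 0 1" --pt "0 0 0.15 0 0 0 1" --pt "0 0 0.1 0 0 0 1" --pt "0 0 0 0 0 0 1" --pt "0 0 0 0 0 0 1"

```text
clock: 48.05
position: [0.4159, 0.2053, 0.1406]
ee_rot: [0.0, -0.011, 1.0, 0.0]
contact_force: [-0.4, 0.4, -2.7]
width: 0.0113
gripper_force: 59.2
```

Request:
servo_tool --pt "0 0 0.1 0 0 0 1" --pt "0 0 0.1 0 0 0 1" --pt "0 0 0 0 0 0 1" --pt "0 0 0 0 0 0 1" --pt "0 0 0 0 0 0 1"

```text
clock: 48.55
position: [0.4162, 0.2052, 0.1403]
ee_rot: [0.001, -0.011, 1.0, 0.0]
contact_force: [-1.9, -1.5, 9.6]
width: 0.0111
gripper_force: 61.1
```

Request:
servo_tool --pt "0 0 -0.1 0 0 0 1" --pt "0 0 0 0 0 0 0.6" --pt "0 0 0 0 0 0 0.2" --pt "0 0 0 0 0 0 -0.2" --pt "0 0 0 0 0 0 -0.4"

```text
clock: 49.05
position: [0.4159, 0.2053, 0.1394]
ee_rot: [-0.0, -0.011, 1.0, 0.0]
contact_force: [1.0, 0.4, -0.1]
width: 0.0591
gripper_force: 0.0
```

Request:
servo_tool --pt "0 0 -1 0 0 0 -0.4" --pt "0 0 -3 0 0 0 -0.4" --pt "0 0 -4 0 0 0 -1" --pt "0 0 -4 0 0 0 -1" --pt "2 0 -4 0 0 0 -1"

```text
clock: 49.55
position: [0.3975, 0.2049, 0.3018]
ee_rot: [0.001, -0.01, 1.0, 0.0]
contact_force: [0.1, 0.1, 0.2]
width: 0.0856
gripper_force: 0.0
```

Request:
servo_tool --pt "3 0 -2 0 0 0 -1" --pt "3 1 0 0 0 0 -1" --pt "3 2 0 0 0 0 -1" --pt "3 3 0 0 0 0 -1" --pt "1 3 0 0 0 0 -1"

```text
clock: 50.05
position: [0.2611, 0.292, 0.3208]
ee_rot: [0.0, -0.011, 1.0, 0.001]
contact_force: [0.7, 0.3, 1.4]
width: 0.0856
gripper_force: 0.0
```

```bash
python3 - <<'E'
from h import *
np.set_printoptions(precision=3,suppress=True)
s=st();print(s['clock'],s['position'],s['contact_force'])
for n in('scene','side'):
    snap(n,n+'14.png'); print([(x['at'],x['p']) for x in finder.tip_of('head1_grip',n)[:5]],[(x['at'],x['p']) for x in finder.tip_of('bar_handle',n)[:1]])
    print(proj(n,(.526,.2158,.149)),proj(n,(.416,.2052,.149)))
a=cv2.imread('pics/side14.png')[60:420,130:430]; b=cv2.imread('pics/scene14.png')[60:420,160:460]
cv2.imwrite('pics/c14.png',cv2.resize(np.hstack([a,b]),(800,480)))
E
```

```text
50.05 [0.261 0.292 0.321] [0.656 0.252 1.355]
[([348.7, 257.9], 0.8)] [([252.3, 263.1], 0.67)]
[309.889 279.65 ] [348.005 257.087]
[([349.7, 140.2], 0.85), ([316.1, 273.2], 0.56)] [([225.5, 252.8], 0.81)]
[253.804 272.524] [315.472 270.216]
```

View pics/c14.png

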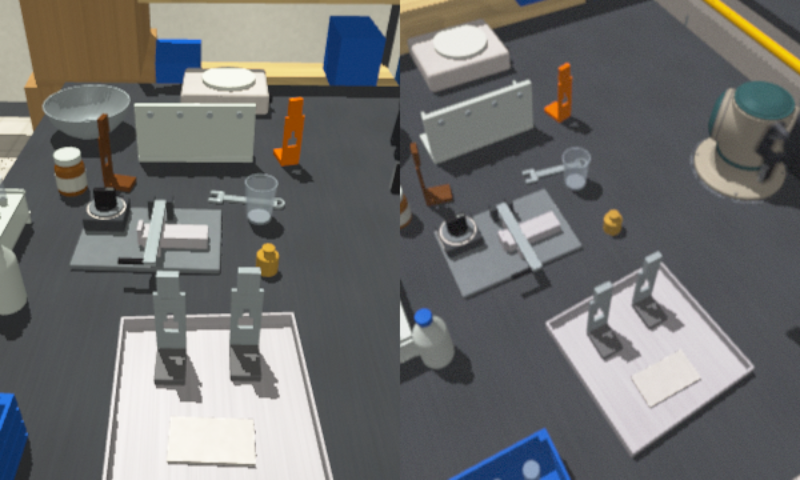

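Both heads stand upright and the panel lies flat in the tray, the bar is down, the knob is at its stop, and all four screws are empty.

```bash
python3 -c "
from rig import manip
print(manip.sign_off())"
```

```text
the job is handed in; nothing more can be done
None
```

The tester is stripped and the job handed in at about 50 s: both heads (only two were fitted) stand upright in the tray with the panel flat beside them, the clamp bar is fully down, the knob is back at its zero stop, and the beaker, brass weight and look-alikes were left where they stood.

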